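Tighten the telescope pedestal's capstan collar with a tommy bar

TASK

Take the bar from its wooden rack and use it to tighten the collar of the telescope pedestal: turn the collar clockwise, seen from above, until its lug is fully home against the stop block. The studs are in the way of one long swing, so push the bar right down into one of the leaning sockets, swing it, pull it out and go on from another socket; turn the collar only with the bar, not with the fingers, and do not disturb the can, the beaker or the eyepiece. At the end let go and leave the bar seated in a socket.

Things in the scene. Friction and masses are not known exactly. Their poses are not given: they have to be found in the camera images.
- pedestal: Fixed telescope pedestal, telescope off: round dark base plate 170 mm across, 12 mm thick; origin at the centre of its underside, z up. Its -x side faces the robot, give or take 15 degrees. On the axis: a grey drum 98 mm across up to 35 mm height, the turning collar, then a threaded column 28 mm across with a 46 mm head, top at 150 mm. Carries the four studs and the stop block.
- stud0 (a point): Top of the front left stud of the pedestal: a bare upright steel rod 12 mm thick, top at 140 mm, 70 mm from the axis, at 127 degrees about z from the pedestal's +x axis. The studs limit how far a bar in the collar can be swung: the openings on the -x and +x sides are 106 degrees wide between stud centres, the others 74.
- stud1 (a point): Top of the front right stud of the pedestal: a bare upright steel rod 12 mm thick, top at 140 mm, 70 mm from the axis, at -127 degrees about z from the pedestal's +x axis. The studs limit how far a bar in the collar can be swung: the openings on the -x and +x sides are 106 degrees wide between stud centres, the others 74.
- stud2 (a point): Top of the back left stud of the pedestal: a bare upright steel rod 12 mm thick, top at 140 mm, 70 mm from the axis, at 53 degrees about z from the pedestal's +x axis. The studs limit how far a bar in the collar can be swung: the openings on the -x and +x sides are 106 degrees wide between stud centres, the others 74.
- stud3 (a point): Top of the back right stud of the pedestal: a bare upright steel rod 12 mm thick, top at 140 mm, 70 mm from the axis, at -53 degrees about z from the pedestal's +x axis. The studs limit how far a bar in the collar can be swung: the openings on the -x and +x sides are 106 degrees wide between stud centres, the others 74.
- stop (a point): Centre of the top of the dark stop block on the pedestal's base plate: 15 mm (radial) x 12 mm, top at 52 mm, 60 mm from the axis at -13 degrees about z from the pedestal's +x axis. It halts the collar's lug.
- collar: Aluminium capstan collar on the pedestal axis: a disc 98 mm across, 14 mm thick, with six bosses (30 x 28 mm), each with a round socket 13 mm across, 32 mm deep, leaning outward 35 degrees from vertical, its mouth centre 45 mm from the axis and 50 mm above the origin. Origin on the axis at its underside, 35 mm above the pedestal origin; z up; turns with the collar. See socket0 to 5 and the lug.
- lug (a point): Middle of the outer face of the collar's square lug, 61 mm from the axis at 120 degrees about the collar's z from its +x axis, 7 mm above the collar's origin; the lug is 14 mm wide and high and sticks out 12 mm from the disc.
- collar_turn (a joint): Angle of the collar in rad, growing clockwise seen from above: 0 when slack (collar axes parallel to the pedestal axes), 2.094 (120 degrees) when its lug is against the stop block, a hard end. Starts between 0 and 0.4. Stiff: about 0.6 N m of friction to turn it (6 to 7 N at 90 mm from the axis); it stays where it is left.
- bar: Loose tommy bar, 165 mm long, about 0.15 kg: a steel rod 11 mm thick with a black rubber sleeve 18 mm thick on its upper 70 mm. Origin at the centre of its lower tip, z along the bar to the sleeve's end (sleeve from z = 95 to 165 mm). The tip tapers to 6 mm over its last 10 mm. At the start it stands upright in the rack, its tip 10 mm above the table. In a collar socket it has 2 mm of play, so the collar lags behind the swing by some degrees.
- rack: Fixed wooden block 80 x 80 x 45 mm, origin at the centre of its underside; one upright hole in its middle, 12 mm across and 35 mm deep, holds the bar at the start. Stands to the left or the right of the pedestal.
- case: Fixed black open eyepiece case 110 x 90 x 45 mm, origin at the centre of its underside; on the other side of the pedestal from the rack. Not used.
- can: Bystander: closed metal drinks can, 66 mm across, 120 mm high; origin at the centre of its underside.
- beaker: Bystander: open steel beaker, 76 mm across, 70 mm high; origin at the centre of its underside.
- eyepiece: Bystander: dark telescope eyepiece standing on end, 39 mm across, 66 mm high; origin at the centre of its underside.
- socket0 (a point): Centre of the floor of the collar socket at 30 degrees (collar frame): 27 mm from the axis, 24 mm above the collar's origin, 32 mm below the mouth along the socket's axis. Its axes are the collar's. The tip of a fully inserted bar rests here.
- socket1 (a point): Centre of the floor of the collar socket at 90 degrees (collar frame): 27 mm from the axis, 24 mm above the collar's origin, 32 mm below the mouth along the socket's axis. Its axes are the collar's. The tip of a fully inserted bar rests here.
- socket2 (a point): Centre of the floor of the collar socket at 150 degrees (collar frame): 27 mm from the axis, 24 mm above the collar's origin, 32 mm below the mouth along the socket's axis. Its axes are the collar's. The tip of a fully inserted bar rests here.
- socket3 (a point): Centre of the floor of the collar socket at 210 degrees (collar frame): 27 mm from the axis, 24 mm above the collar's origin, 32 mm below the mouth along the socket's axis. Its axes are the collar's. The tip of a fully inserted bar rests here.
- socket4 (a point): Centre of the floor of the collar socket at 270 degrees (collar frame): 27 mm from the axis, 24 mm above the collar's origin, 32 mm below the mouth along the socket's axis. Its axes are the collar's. The tip of a fully inserted bar rests here.
- socket5 (a point): Centre of the floor of the collar socket at 330 degrees (collar frame): 27 mm from the axis, 24 mm above the collar's origin, 32 mm below the mouth along the socket's axis. Its axes are the collar's. The tip of a fully inserted bar rests here.
There are look-alikes about, which are no part of the job. What is shaped like the bar but yellow is not meant.

How it is judged:
By the outcome, as a careful person would: the job done as asked, in the order asked, and still so for the second after the job is handed in, with the robot touching nothing.
It also fails if it takes over 69 s, if anything falls off the work surface, if the arm or the gripper's body presses on something with over 40 N, if the wrist force passes 120 N, or if a joint passes its speed limit or range.

ROBOT

A 6-joint arm with a two-finger parallel gripper is mounted at the origin on the work surface. World frame = base frame: x ahead of the robot, y to its left, z up, the work surface at z = 0. Lengths are in mm, angles in rad, forces in N, time in s.
With the tool pointing down it reaches from about 325 to 900 mm from the base axis. Payload 6.1 kg.
Tool frame: the origin (TCP) lies at the very end of the fingers, on their centre line; the grasp point (between the pads) lies 19 mm behind it (arm.grip_depth is the distance from the TCP to the grasp point, in mm); x points along the fingers, y is the direction in which the jaws open and shut, and the axes are right-handed (so a half turn about x gives the same grasp; the last joint's range is limited). The gripper opens to 85 mm and grips with 20 to 120 N. Pads are 22 mm wide; open, the fingers measure 114 mm over their backs; the gripper's body (76 mm by 85 mm) begins 54 mm behind the grasp point. The pads swing forward as they close: fully open they stand 13 mm farther back than shut.
Start: joints at [-1.394, 0.22, 1.526, -0, 1.395, -0.126], TCP at [186.364, -596.56, 231.3] pointing down, gripper open.
Joint ranges: [-2.98, 2.98], [-0.91, 2.08], [0.09, 2.57], [-1.24, 4.39], [0.2, 2.65], [-2.68, 2.68]. Speed limits (rad/s): [2.57, 2.57, 3.01, 3.14, 3.14, 3.14].

INTERFACE

Orientations are given as a unit quaternion [w, x, y, z].
In Python, from station import arm gives the robot as it stands. The module is installed in compiled form; this text tells all that it offers.
- The arm moves only by the tool move_arm, never from a script. Its argument "motion" is a list of rows, each a list of 5 numbers: the gripper's target within -1 to 1 (fully open at 1, half-way at 0, shut at -1), then the shift along the tool's x, y, z in cm, then the turn about the tool's x in degrees. A call has exactly 10 rows; each row shifts and turns the commanded pose from where the row before left it, along the tool's axes as they then stand; what a row does not reach is not made up. A row lasts 1/12 s, in which the tool goes at most 41.7 mm and 7.16 degrees, less where a joint would pass 70% of its speed; a pose out of reach is approached as far as the arm can. A call with a gripper value outside its range is refused whole. The fingers move at their own pace and stop on an object; "grip_force" is the grip in N (left out, the last holds). Time passes only in rows, so rows that do not move let the fingers close, or fill a call up. It gives the time, the measured TCP pose, the force and the opening at its end, in the units of the state.
- arm.get_state(): the state, without advancing time (a new reading comes with each control period).
- arm.capture(name): name is "side" or "top" or "wrist"; returns a dict with "frame" (384x512x3 uint8, red, green, blue), "range_z" (384x512 float32, mm along the optical axis (not along the pixel's ray), 0 where there is no reading), "K" (3x3 intrinsics, pixels), "k1" (the pictures are not rectified: a ray, as slopes to the right and down, at radius r is drawn at 1 + k1 r^2 times it, then the intrinsics apply), "world_to_cam" (4x4, takes a point from world to camera coordinates). Camera axes: x right, y up, looking along -z (the intrinsics and any distortion apply to the point x, -y, -z); pixel columns grow to the right and rows downward; lengths in mm; the calibration is good to about 2 mm. A picture is of the moment at which its call begins.
- arm.hand_in(): hands the job in, once; it reports no verdict.
The state is a dict: "time_s": time; "joints": joint angles; "qvel": joint speeds; "joint_efforts": joint torques, N m; "eef_pos": TCP position; "ee_rot": TCP orientation; "wrist_force": force on the tool from outside, world axes, zero at the start; "ft_torque": the same for the moment, N m; "finger_gap": opening from 0.0 (shut) to 1.0 (fully open).
Only numpy, scipy, OpenCV 4.12 (cv2) and the standard library are available. Lean on these libraries where they do the work, as an engineer would, in place of code of your own. Each camera call takes 0.05 s, during which the arm holds its last target.

## Working session

There is one attempt and no reset: what is moved stays moved. The work goes in short steps, Python scripts to look and compute and a tool call to move; the robot and the scene stay as the last step left them, time stands still between calls to the robot, and variables do not carry over. Pictures are saved under pics/ and viewed, and the job is handed in when it is done.

Besides the shell and the picture viewer there is one more tool, called by a JSON object that holds its "name" and its "arguments", one argument or row to a line. move_arm: Moves the arm, as the interface text tells. Its arguments: {"type":"object","properties":{"motion":{"type":"array","items":{"type":"array","items":{"type":"number"}}},"grip_force":{"type":"number"}},"required":["motion"]}

```bash
mkdir -p pics
cat > h.py <<'E'
import numpy as np, cv2
from station import arm
def snap(n,tag):
    c=arm.capture(n); cv2.imwrite(f'pics/{tag}.png',c['frame'][:,:,::-1]); np.savez(f'{tag}.npz',**c); return c
def load(tag): return dict(np.load(f'{tag}.npz'))
def px2w(c,u,v,z=None):
    K=c['K'];k1=float(c['k1'])
    d=np.array([(u-K[0,2])/K[0,0],(v-K[1,2])/K[1,1]]); s=d.copy()
    for _ in range(20): s=d/(1+k1*(s@s))
    T=np.linalg.inv(c['world_to_cam']); ray=np.array([s[0],-s[1],-1.])
    o=T[:3,3]; r=T[:3,:3]@ray
    if z is None: t=c['range_z'][int(round(v)),int(round(u))]
    else: t=(z-o[2])/r[2]
    return o+t*r
def w2px(c,p):
    q=c['world_to_cam']@np.append(p,1); s=np.array([q[0]/-q[2],-q[1]/-q[2]]); s=s*(1+float(c['k1'])*(s@s))
    return np.array([c['K'][0,0]*s[0]+c['K'][0,2],c['K'][1,1]*s[1]+c['K'][1,2]])
def cloud(c):
    K=c['K'];k1=float(c['k1']);H,W=c['range_z'].shape
    u,v=np.meshgrid(np.arange(W),np.arange(H)); d=np.stack([(u-K[0,2])/K[0,0],(v-K[1,2])/K[1,1]],-1); s=d.copy()
    for _ in range(20): s=d/(1+k1*(s**2).sum(-1,keepdims=True))
    T=np.linalg.inv(c['world_to_cam']); z=c['range_z'][...,None]
    P=np.concatenate([s[...,:1]*z,-s[...,1:]*z,-z],-1)@T[:3,:3].T+T[:3,3]
    P[c['range_z']==0]=np.nan
    return P
def crop(c,u0,v0,u1,v1,f,tag):
    im=cv2.resize(c['frame'][v0:v1,u0:u1,::-1],None,fx=f,fy=f,interpolation=cv2.INTER_CUBIC); cv2.imwrite(f'pics/{tag}.png',im)
E
python3 - <<'E'
from h import *
for n in ['side','top','wrist']:
    c=snap(n,n+'0'); print(n,c['K'].round(1).tolist(),c['k1'],np.linalg.inv(c['world_to_cam']).round(2).tolist())
print(arm.get_state(),arm.grip_depth)
E
```

```text
side [[407.0, 0.0, 258.7], [0.0, 407.0, 194.1], [0.0, 0.0, 1.0]] 0.035246382470575446 [[-0.92, 0.28, -0.26, 317.13], [-0.38, -0.68, 0.63, 628.49], [0.0, 0.68, 0.73, 870.67], [0.0, 0.0, 0.0, 1.0]]
top [[381.6, 0.0, 252.3], [0.0, 381.6, 189.7], [0.0, 0.0, 1.0]] -0.020264065925098714 [[-0.01, 0.99, -0.12, 433.08], [-1.0, -0.01, 0.0, 8.86], [-0.0, 0.12, 0.99, 1154.09], [0.0, 0.0, 0.0, 1.0]]
wrist [[326.0, 0.0, 258.1], [0.0, 326.0, 189.8], [0.0, 0.0, 1.0]] -0.07778190255008866 [[0.3, 0.91, 0.28, 257.68], [-0.95, 0.29, 0.08, -573.25], [-0.0, -0.29, 0.96, 374.88], [0.0, 0.0, 0.0, 1.0]]
{'time_s': 0.15, 'joints': array([-1.39409801e+00,  2.21079448e-01,  1.52734137e+00,  1.45167610e-05,
        1.39469662e+00, -1.26117810e-01]), 'qvel': array([ 0.00028435, -0.00099473, -0.00239019,  0.00030852, -0.00024191,
       -0.00058309]), 'joint_efforts': array([ 1.27611551e-03, -4.97483826e+01, -3.89905536e+01, -5.84232089e-05,
        7.15523958e-03,  2.24623835e-05]), 'eef_pos': array([ 186.28932002, -596.10741881,  230.43286132]), 'ee_rot': array([-0.10611311, -0.6990086 , -0.1071912 ,  0.69902577]), 'wrist_force': array([-0.01334342,  0.06559638, -0.64100715]), 'ft_torque': array([-0.01831263, -0.04688154, -0.00410062]), 'finger_gap': 0.9984104288228547} 18.700000000000003
```

View pics/side0.png

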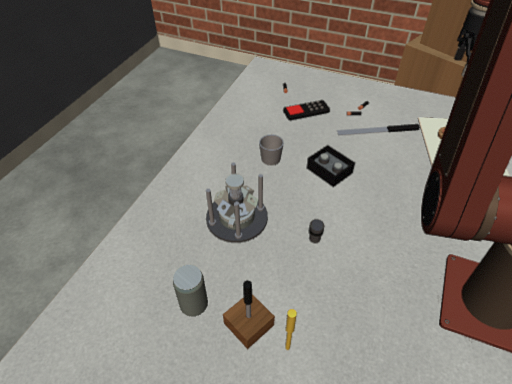

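View pics/top0.png

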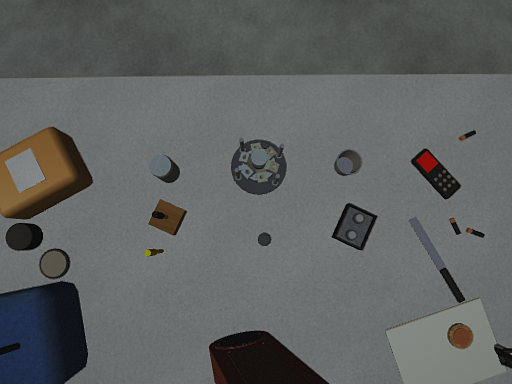

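The side view shows the black-sleeved bar in the rack at (248,293), with its top-view match at about (158,215). The look-alike is the yellow bar at (291,320) in the side view and (153,252) in the top view. I'll take the black one in the wooden rack and check it in close crops.

Run:
```python
from h import *
c=load('side0'); crop(c,190,150,290,250,6,'s_ped'); crop(c,200,260,320,360,5,'s_bar')
t=load('top0'); crop(t,215,125,305,205,8,'t_ped'); crop(t,130,140,200,270,5,'t_bar')
```

```text
(no output)
```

View pics/s_ped.png

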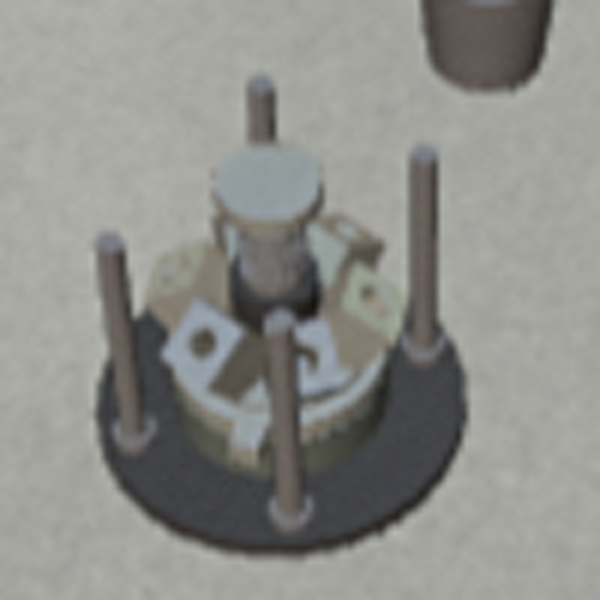

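View pics/s_bar.png

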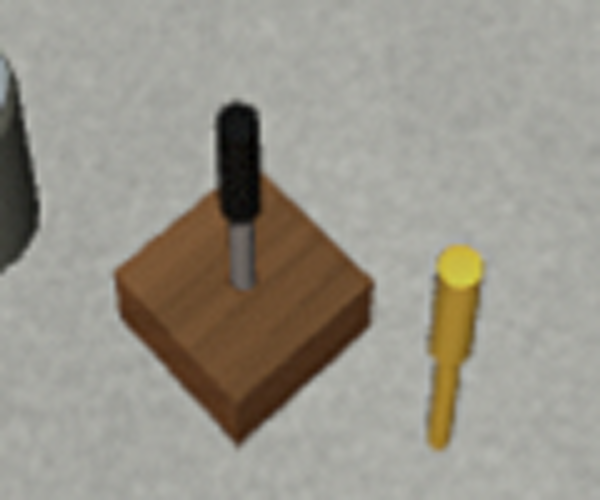

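View pics/t_ped.png

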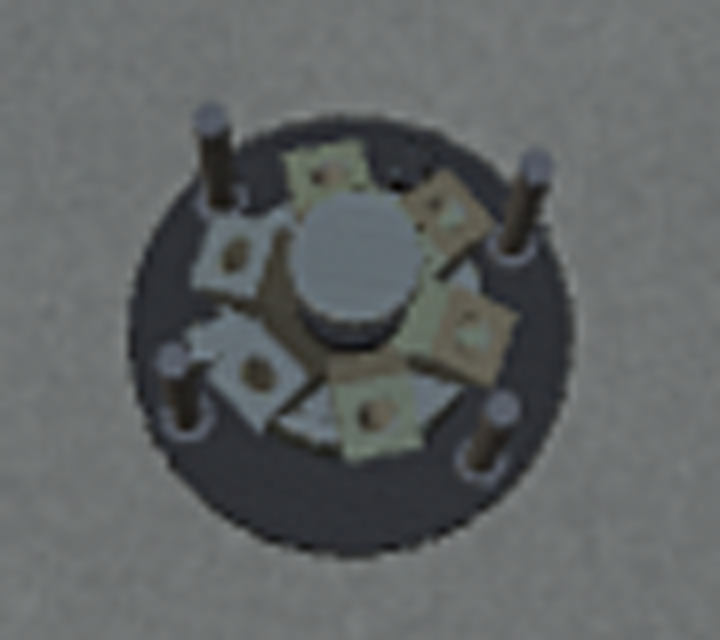

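View pics/t_bar.png

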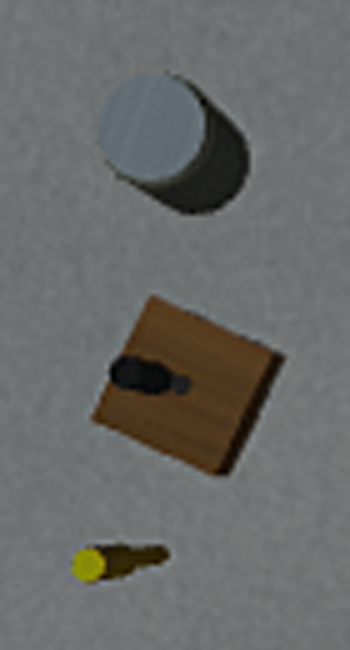

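```bash
cat > fit.py <<'E'
from h import *
from scipy.optimize import least_squares
t=load('top0');s=load('side0')
T=lambda p:((p[0]+.5)/8-.5+215,(p[1]+.5)/8-.5+125)
S=lambda p:((p[0]+.5)/6-.5+190,(p[1]+.5)/6-.5+150)
obs=[]
for a,pt,ps in [(127,(173,357),(280,318)),(-127,(503,406),(423,153)),(53,(212,115),(110,242)),(-53,(538,163),(260,82))]:
    obs.append((t,T(pt),'p',a,70,140));obs.append((s,S(ps),'p',a,70,140))
for a,pt in [(30,None),(90,(237,255)),(150,(260,373)),(210,(377,412)),(270,(473,335)),(330,(445,212)),(30,(330,172))]:
    if pt: obs.append((t,T(pt),'c',a,45,50))
obs.append((s,S((203,343)),'c',90,45,50))
obs.append((s,S((375,295)),'c',210,45,50))
def f(v):
    r=[]
    for c,px,k,a,R,z in obs:
        th=np.radians(a)+v[2]-(v[3] if k=='c' else 0)
        r.append(w2px(c,np.array([v[0]+R*np.cos(th),v[1]+R*np.sin(th),z+ (0)]))-px)
    return np.ravel(r)
x0=[px2w(t,258,165,12)[0],px2w(t,258,165,12)[1],0,0.2]
r=least_squares(f,x0,loss='soft_l1'); print(r.x,np.degrees(r.x[2:])); print(f(r.x).reshape(-1,2).round(1).tolist())
np.save('ped.npy',r.x)
# bar
Tb=lambda p:((p[0]+.5)/5-.5+130,(p[1]+.5)/5-.5+140)
Sb=lambda p:((p[0]+.5)/5-.5+200,(p[1]+.5)/5-.5+260)
# bar top at z=175, hole exit at z=45
print('bar top T',px2w(t,*Tb((128,372)),175),'base T',px2w(t,*Tb((185,385)),45))
print('bar top S',px2w(s,*Sb((239,114)),175),'base S',px2w(s,*Sb((243,284)),45))
for nm,p in [('a',(153,296)),('b',(284,356)),('c',(222,472)),('d',(93,419))]: print(nm,px2w(t,*Tb(p),45))
for nm,p in [('a',(237,168)),('b',(372,283)),('c',(238,402)),('d',(116,276))]: print(nm,px2w(s,*Sb(p),45))
print('can',px2w(t,*Tb((152,128)),120),'yel',px2w(t,*Tb((88,565)),165), 'eyep',px2w(t,264,239,66),'beaker',px2w(t,346,161,70),'case',px2w(t,355,227,45))
print('lug',px2w(t,*T((205,345)),49))
E
python3 fit.py
```

```text
[ 6.48403825e+02 -1.23217664e+01 -1.55679163e-01  1.71925175e-01] [-8.91975899  9.85058693]
[[0.5, -0.4], [-1.0, 0.0], [0.4, -0.6], [-0.7, -0.4], [0.4, -0.3], [-1.2, -0.6], [0.3, -0.5], [-0.9, -0.2], [0.2, 1.8], [0.4, 1.8], [0.4, 1.7], [-0.2, 1.2], [0.1, 1.9], [-0.0, 2.2], [-0.2, 8.4], [-0.6, 9.2]]
bar top T [493.1446777  257.97239012 175.        ] base T [493.29208292 257.66496765  45.        ]
bar top S [493.15183674 256.27983398 175.        ] base S [491.42204036 262.19345391  45.        ]
a [545.44403305 277.3738257   45.        ]
b [509.69274151 200.23459041  45.        ]
c [442.85429595 235.32813408  45.        ]
d [473.99970954 310.82550978  45.        ]
a [515.92352839 212.32063759  45.        ]
b [440.10557994 240.56451537  45.        ]
c [472.79850194 310.48002013  45.        ]
d [543.71827132 279.67783791  45.        ]
can [630.90305723 261.73237147 120.        ] yel [394.88589259 278.98110527 165.        ] eyep [426.49364411 -23.98375319  66.        ] beaker [ 648.12506987 -263.93174771   70.        ] case [ 458.37847162 -288.84657614   45.        ]
lug [634.91249381  42.91569182  49.        ]
```

```bash
sed -i 's/45,50))/45,85))/' fit.py; python3 fit.py | head -2
python3 - <<'E'
from h import *
from scipy.spatial.transform import Rotation as R
q=arm.get_state()['ee_rot']; print(R.from_quat(q[[1,2,3,0]]).as_matrix().round(3))
for n in ['top0','side0']:
    c=load(n);P=cloud(c); v=np.load('ped.npy')
    # head top, stud-free
    m=(np.hypot(P[...,0]-v[0],P[...,1]-v[1])<40)&(P[...,2]>143)&(P[...,2]<157)
    print(n,'head',m.sum(),P[m].mean(0))
    m=(abs(P[...,0]-494)<22)&(abs(P[...,1]-257)<22)&(P[...,2]>70)&(P[...,2]<185)
    print('bar',P[m].mean(0),P[m].max(0));
E
```

```text
[ 6.46415541e+02 -1.17255978e+01 -1.55524474e-01  1.73791213e-01] [-8.91089595  9.95750301]
[[0.3, 0.3], [-0.4, 0.4], [0.2, 0.2], [-0.1, -0.0], [0.1, 0.4], [-0.5, -0.2], [0.1, 0.3], [-0.4, 0.1], [-0.2, -0.0], [0.1, 0.4], [0.5, 0.5], [0.3, -0.3], [0.5, -0.1], [-0.1, 0.1], [-0.5, 0.0], [-0.2, 0.8]]
[[-0.     0.298 -0.955]
 [ 0.002 -0.955 -0.298]
 [-1.    -0.002 -0.   ]]
top0 head 231 [645.55619377 -10.91211284 150.62827161]
bar [492.87146018 255.84092977 153.3587968 ] [501.37738152 266.86378995 177.8760691 ]
side0 head 211 [643.78427539  -8.2366161  148.76962725]
bar [490.90303483 263.64286054 141.48025087] [501.1816966  268.73566846 177.10050194]
```

```bash
cat > plan.py <<'E'
from h import *
from scipy.spatial.transform import Rotation as R
def cur():
    s=arm.get_state();q=s['ee_rot'];M=R.from_quat(q[[1,2,3,0]]).as_matrix()
    return np.r_[s['eef_pos'],np.degrees(np.arctan2(M[1,2],M[0,2]))]
def rows(path,g,start,nd=2):
    """path: list of poses (x,y,z,phi) one per row"""
    p=np.array(start,float);out=[]
    for t in path:
        t=np.array(t,float);ph=np.radians(p[3]);d=t[:3]-p[:3]
        z=np.array([np.cos(ph),np.sin(ph),0]);y=np.array([-z[1],z[0],0]);x=np.array([0,0,-1.])
        sh=np.round(np.array([d@x,d@y,d@z])/10,nd); a=round(float((p[3]-t[3]+180)%360-180),1)
        out.append([g,*[float(v)+0. for v in sh],a]); p[:3]+=10*(sh[0]*x+sh[1]*y+sh[2]*z);p[3]-=a
    for i in range(0,len(out),10): print('['+','.join('['+','.join(f'{v:g}' for v in r)+']' for r in out[i:i+10])+']')
    print('end',p.round(2)); return p
def lin(a,b,n): 
    a=np.array(a,float);b=np.array(b,float);b[3]=a[3]+(b[3]-a[3]+180)%360-180
    return [a+(b-a)*(i+1)/n for i in range(n)]
E
python3 - <<'E'
from plan import *
a=cur();print(a)
p=lin(a,[480,150,260,270],22)
p+=lin(p[-1],[493,257.5,250,270],6)+[[493,257.5,250,270]]*2
rows(p,1,a,1)
E
```

```text
[ 186.28932002 -596.10741881  230.43286132 -162.65006942]
[[1,-0.1,-2.8,-2.3,-3.3],[1,-0.2,-2.7,-2.4,-3.3],[1,-0.1,-2.6,-2.6,-3.3],[1,-0.1,-2.4,-2.8,-3.3],[1,-0.2,-2.2,-2.8,-3.3],[1,-0.1,-2.1,-3,-3.3],[1,-0.1,-1.9,-3.2,-3.3],[1,-0.2,-1.7,-3.2,-3.3],[1,-0.1,-1.6,-3.3,-3.3],[1,-0.1,-1.3,-3.4,-3.3]]
[[1,-0.2,-1.1,-3.4,-3.3],[1,-0.1,-1,-3.6,-3.3],[1,-0.1,-0.7,-3.5,-3.3],[1,-0.2,-0.5,-3.6,-3.3],[1,-0.1,-0.3,-3.7,-3.3],[1,-0.2,-0.1,-3.6,-3.3],[1,-0.1,0.1,-3.7,-3.3],[1,-0.1,0.3,-3.6,-3.3],[1,-0.2,0.5,-3.6,-3.3],[1,-0.1,0.7,-3.6,-3.3]]
[[1,-0.1,1,-3.5,-3.3],[1,-0.2,1.1,-3.5,-3.4],[1,0.2,0.2,-1.7,0],[1,0.2,0.2,-1.8,0],[1,0.1,0.3,-1.8,0],[1,0.2,0.2,-1.8,0],[1,0.2,0.2,-1.8,0],[1,0.1,0.2,-1.8,0],[1,0,0,0,0],[1,0,0,0,0]]
end [492.93 257.44 250.43 -89.95]
```

{"name": "move_arm", "arguments": {
  "motion": [
    [1,-0.1,-2.8,-2.3,-3.3],
    [1,-0.2,-2.7,-2.4,-3.3],
    [1,-0.1,-2.6,-2.6,-3.3],
    [1,-0.1,-2.4,-2.8,-3.3],
    [1,-0.2,-2.2,-2.8,-3.3],
    [1,-0.1,-2.1,-3,-3.3],
    [1,-0.1,-1.9,-3.2,-3.3],
    [1,-0.2,-1.7,-3.2,-3.3],
    [1,-0.1,-1.6,-3.3,-3.3],
    [1,-0.1,-1.3,-3.4,-3.3]
  ],
  "grip_force": 30
}}

```text
time_s: 0.98
eef_pos: [320.0, -255.4, 244.2]
ee_rot: [0.302, 0.64, 0.301, -0.64]
wrist_force: [1.3, -0.1, -0.2]
finger_gap: 0.997
```

{"name": "move_arm", "arguments": {
  "motion": [
    [1,-0.2,-1.1,-3.4,-3.3],
    [1,-0.1,-1,-3.6,-3.3],
    [1,-0.1,-0.7,-3.5,-3.3],
    [1,-0.2,-0.5,-3.6,-3.3],
    [1,-0.1,-0.3,-3.7,-3.3],
    [1,-0.2,-0.1,-3.6,-3.3],
    [1,-0.1,0.1,-3.7,-3.3],
    [1,-0.1,0.3,-3.6,-3.3],
    [1,-0.2,0.5,-3.6,-3.3],
    [1,-0.1,0.7,-3.6,-3.3]
  ]
}}

```text
time_s: 1.82
eef_pos: [453.3, 84.0, 258.4]
ee_rot: [0.471, 0.528, 0.471, -0.527]
wrist_force: [0.7, -0.6, -0.2]
finger_gap: 1.0
```

{"name": "move_arm", "arguments": {
  "motion": [
    [1,-0.1,1,-3.5,-3.3],
    [1,-0.2,1.1,-3.5,-3.4],
    [1,0.2,0.2,-1.7,0],
    [1,0.2,0.2,-1.8,0],
    [1,0.1,0.3,-1.8,0],
    [1,0.2,0.2,-1.8,0],
    [1,0.2,0.2,-1.8,0],
    [1,0.1,0.2,-1.8,0],
    [1,0,0,0,0],
    [1,0,0,0,0]
  ]
}}

```text
time_s: 2.65
eef_pos: [492.6, 257.4, 250.7]
ee_rot: [0.501, 0.499, 0.501, -0.5]
wrist_force: [-0.6, 0.7, 0.5]
finger_gap: 0.998
```

Run:
```python
from plan import *
print(cur(),arm.get_state()['joints'].round(3),arm.get_state()['time_s'])
snap('wrist','w1')
```

```text
[492.60431779 257.373061   250.71252208 -89.85705529] [ 0.34   0.044  1.685 -0.     1.414  0.337] 2.65
```

View pics/w1.png

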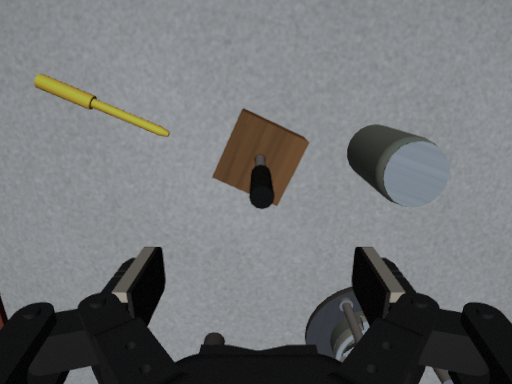

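Run:
```python
from plan import *
c=load('w1')
print(w2px(c,np.array([493,257.5,175])),w2px(c,np.array([493,257.5,45])),w2px(c,np.array([492.6,257.4,150])))
print(px2w(c,261,197,175),px2w(c,260,157,45))
for z in (9,165): print(z,px2w(c,40,80,z),px2w(c,168,133,5))
crop(c,200,90,330,220,6,'w1c')
```

```text
[259.48017142 200.74377575] [259.28546031 162.1807169 ] [258.91973822 190.54303411]
[494.0705858  260.31771298 175.        ] [493.75942284 263.26931992  45.        ]
9 [234.85788297 349.08005734   9.        ] [383.53263292 284.46443847   5.        ]
165 [338.86469045 342.63475613 165.        ] [383.53263292 284.46443847   5.        ]
```

View pics/w1c.png

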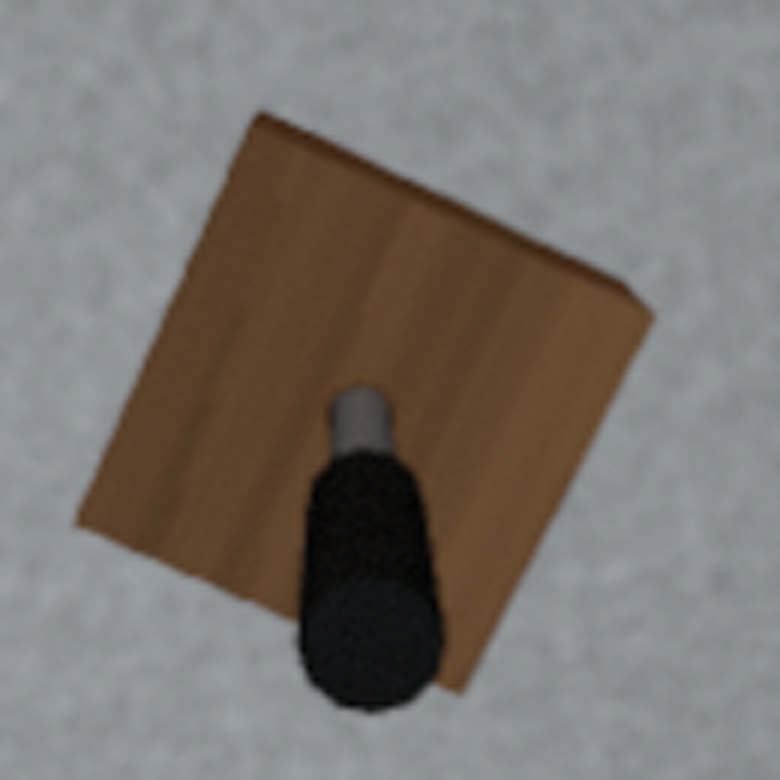

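Run:
```python
from plan import *
c=snap('side','s2'); crop(c,180,240,340,360,5,'s2c')
```

```text
(no output)
```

View pics/s2.png

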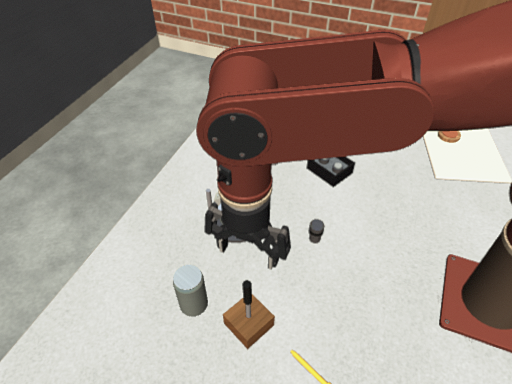

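Yellow bar fell over by itself (it now lies at lower right, (310,365), away from us). Open jaws line up with the black bar, so I'm grasping it.

{"name": "move_arm", "arguments": {
  "motion": [
    [1,2,0.07,-0.1,0],
    [1,3,0,0,0],
    [1,3,0,0,0],
    [1,2.5,0,0,0],
    [1,1.45,0,0,0],
    [1,0,0,0,0],
    [-1,0,0,0,0],
    [-1,0,0,0,0],
    [-1,0,0,0,0],
    [-1,0,0,0,0]
  ],
  "grip_force": 30
}}

```text
time_s: 3.58
eef_pos: [494.9, 258.2, 133.7]
ee_rot: [0.501, 0.501, 0.5, -0.499]
wrist_force: [0.1, 0.3, -0.4]
finger_gap: 0.456
```

{"name": "move_arm", "arguments": {
  "motion": [
    [-1,0,0,0,0],
    [-1,0,0,0,0],
    [-1,0,0,0,0],
    [-1,0,0,0,0],
    [-1,0,0,0,0],
    [-1,0,0,0,0],
    [-1,0,0,0,0],
    [-1,0,0,0,0],
    [-1,0,0,0,0],
    [-1,0,0,0,0]
  ]
}}

```text
time_s: 4.42
eef_pos: [494.4, 258.3, 132.8]
ee_rot: [0.5, 0.5, 0.5, -0.499]
wrist_force: [-0.7, 0.2, 5.9]
finger_gap: 0.203
```

Run:
```python
from plan import *
print(cur(),arm.get_state())
c=snap('side','s3'); crop(c,180,200,320,350,5,'s3c')
```

```text
[494.35495079 258.3223378  132.84790968 -89.94182423] {'time_s': 4.4167, 'joints': array([3.40104621e-01, 1.51600536e-01, 1.79800357e+00, 5.10344898e-05,
       1.19031879e+00, 3.39070817e-01]), 'qvel': array([ 9.53911493e-05,  1.84646146e-03,  6.56429251e-04,  4.27601642e-05,
       -2.85264359e-04, -4.74088027e-04]), 'joint_efforts': array([-9.01357946e-02, -4.03208220e+01, -3.35402191e+01, -3.73548875e-02,
       -2.82845311e-01,  6.95641429e-04]), 'eef_pos': array([494.35495079, 258.3223378 , 132.84790968]), 'ee_rot': array([ 0.50049291,  0.50028591,  0.50001405, -0.49920617]), 'wrist_force': array([-0.72241676,  0.24198302,  5.9166425 ]), 'ft_torque': array([-0.02451025,  0.22545746,  0.03352368]), 'finger_gap': 0.20301116511673714}
```

View pics/s3c.png

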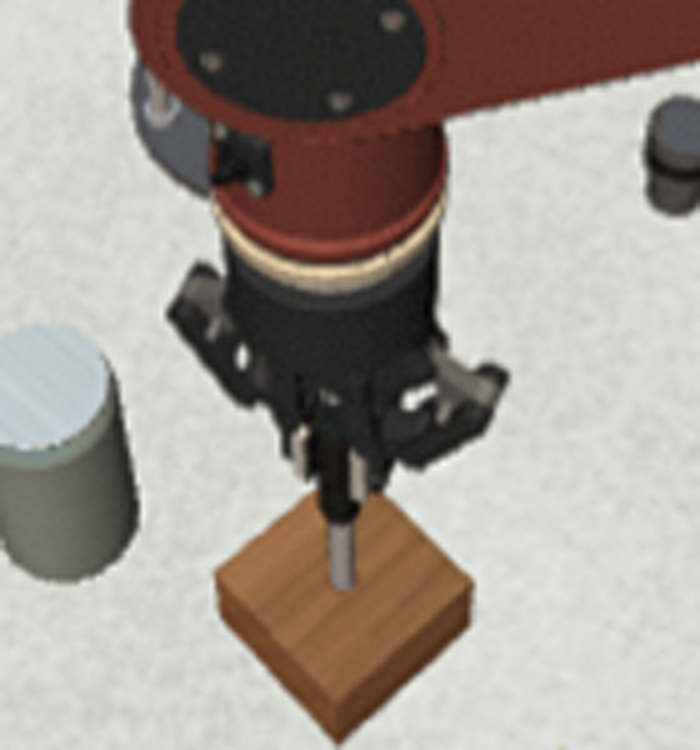

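Run:
```python
from plan import *
a=cur(); 
p=lin(a,[a[0],258.5,159.8,-90],4)+[[a[0],258.5,159.8,-90]]
for th in np.radians(np.linspace(0,36,16)[1:]):
    p.append([a[0],258.5-259+264+133.5*np.sin(th)-5*np.cos(th),159.8-178.5+45+133.5*np.cos(th)+5*np.sin(th),-90])
rows(p,-1,a)
```

```text
[[-1,-0.67,0,0,0],[-1,-0.68,0,-0.01,0],[-1,-0.67,0,0,0],[-1,-0.68,0,-0.01,0.1],[-1,0,0,0,-0],[-1,0,0,-0.56,-0],[-1,0.01,0,-0.56,-0],[-1,0.04,0,-0.56,-0],[-1,0.06,0,-0.55,-0],[-1,0.08,0,-0.56,-0]]
[[-1,0.11,0,-0.54,-0],[-1,0.13,0,-0.55,-0],[-1,0.15,0,-0.54,-0],[-1,0.18,0,-0.53,-0],[-1,0.2,0,-0.52,-0],[-1,0.21,0,-0.52,-0],[-1,0.25,0,-0.5,-0],[-1,0.26,-0.01,-0.5,-0],[-1,0.28,0,-0.48,-0],[-1,0.3,0,-0.47,-0]]
end [494.3  337.91 137.25 -90.04]
```

{"name": "move_arm", "arguments": {
  "motion": [
    [-1,-0.67,0,0,0],
    [-1,-0.68,0,0,0],
    [-1,-0.67,0,0,0],
    [-1,-0.68,0,0,0],
    [-1,0,0,0,0],
    [-1,0,0,-0.56,0],
    [-1,0.01,0,-0.56,0],
    [-1,0.04,0,-0.56,0],
    [-1,0.06,0,-0.55,0],
    [-1,0.08,0,-0.56,0]
  ],
  "grip_force": 22
}}

```text
time_s: 5.3
eef_pos: [493.7, 286.4, 156.7]
ee_rot: [0.5, 0.5, 0.5, -0.5]
wrist_force: [1.1, -2.9, 1.6]
finger_gap: 0.203
```

Run:
```python
from plan import *
print(cur(),arm.get_state()['wrist_force'],arm.get_state()['ft_torque'])
c=snap('side','s4'); crop(c,180,200,320,350,5,'s4c')
```

```text
[493.66316872 286.43899707 156.69100123 -89.93704979] [ 1.11023754 -2.85069626  1.61852069] [-0.45654346 -0.10543167  0.03155478]
```

View pics/s4c.png

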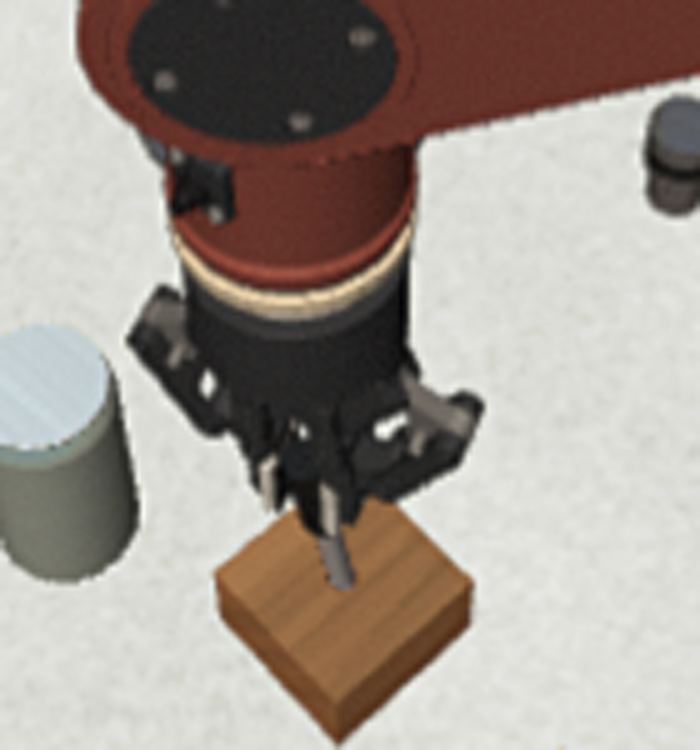

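It's pivoting as intended: 2.9 N of side force, and the tip is still in the hole at (343,583) in the crop. Continuing.

{"name": "move_arm", "arguments": {
  "motion": [
    [-1,0.11,0,-0.54,0],
    [-1,0.13,0,-0.55,0],
    [-1,0.15,0,-0.54,0],
    [-1,0.18,0,-0.53,0],
    [-1,0.2,0,-0.52,0],
    [-1,0.21,0,-0.52,0],
    [-1,0.25,0,-0.5,0],
    [-1,0.26,0,-0.5,0],
    [-1,0.28,0,-0.48,0],
    [-1,0.3,0,-0.47,0]
  ]
}}

```text
time_s: 6.18
eef_pos: [493.7, 338.0, 136.0]
ee_rot: [0.5, 0.5, 0.5, -0.5]
wrist_force: [-0.2, -0.4, 1.3]
finger_gap: 0.204
```

Run:
```python
from plan import *
print(cur(),arm.get_state()['wrist_force'],arm.get_state()['ft_torque'])
c=snap('side','s5'); crop(c,180,200,320,350,5,'s5c')
c=snap('wrist','w5')
```

```text
[493.66843542 338.02595423 136.01409176 -89.94716624] [-0.18586199 -0.41336122  1.324041  ] [-0.45789575  0.01399112  0.00307227]
```

View pics/s5c.png

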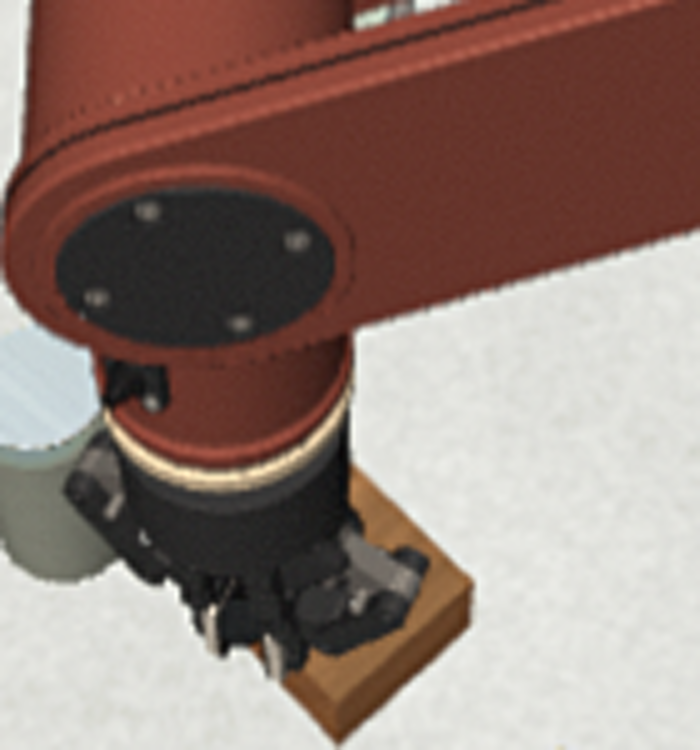

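View pics/w5.png

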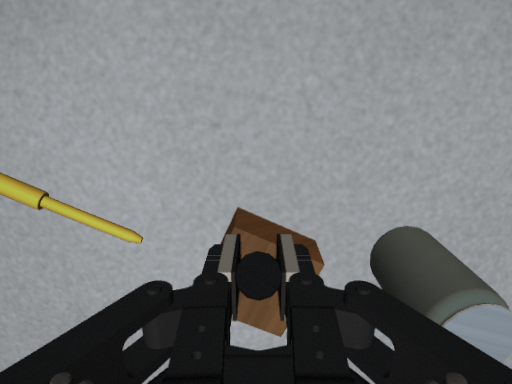

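Run:
```python
from plan import *
c=load('w5'); g=np.array([494,338,154.7])
for th in (30,34,36,38,42):
    t=np.radians(th); print(th,w2px(c,g+23.5*np.array([0,np.sin(t),np.cos(t)])))
a=np.array([493.7,338,137.3,-89.95])
p=lin(a,[493.7,348,151.3,-90],2)+lin([493.7,348,151.3,-90],[485,330,235,-90],3)
p+=lin(p[-1],[440,-52,235,11.1],15)
rows(p,-1,a,2)
```

```text
30 [260.65495342 274.2859423 ]
34 [260.65504577 269.73845237]
36 [260.654268   267.48005519]
38 [260.6529469  265.23761982]
42 [260.64870142 260.8173185 ]
[[-1,-0.7,0,-0.5,0],[-1,-0.7,0,-0.5,0.1],[-1,-2.79,-0.29,0.6,-0.1],[-1,-2.79,-0.29,0.6,0.1],[-1,-2.79,-0.29,0.6,-0.1],[-1,0,-0.3,2.55,-6.7],[-1,0,-0.6,2.49,-6.7],[-1,0,-0.88,2.41,-6.8],[-1,0,-1.16,2.28,-6.7],[-1,0,-1.43,2.14,-6.8]]
[[-1,0,-1.66,1.95,-6.7],[-1,0,-1.88,1.74,-6.7],[-1,0,-2.07,1.51,-6.8],[-1,0,-2.24,1.26,-6.7],[-1,0,-2.36,0.99,-6.8],[-1,0,-2.47,0.69,-6.7],[-1,0,-2.53,0.41,-6.7],[-1,0,-2.57,0.11,-6.8],[-1,0,-2.55,-0.19,-6.7],[-1,0,-2.52,-0.5,-6.8]]
end [439.97 -52.02 235.    11.15]
```

{"name": "move_arm", "arguments": {
  "motion": [
    [-1,-0.7,0,-0.5,0],
    [-1,-0.7,0,-0.5,0],
    [-1,-2.79,-0.29,0.6,0],
    [-1,-2.79,-0.29,0.6,0],
    [-1,-2.79,-0.29,0.6,0],
    [-1,0,-0.3,2.55,-6.7],
    [-1,0,-0.6,2.49,-6.7],
    [-1,0,-0.88,2.41,-6.8],
    [-1,0,-1.16,2.28,-6.7],
    [-1,0,-1.43,2.14,-6.8]
  ],
  "grip_force": 60
}}

```text
time_s: 7.12
eef_pos: [469.8, 201.5, 234.9]
ee_rot: [0.625, 0.332, 0.624, -0.331]
wrist_force: [1.7, -0.9, -1.2]
finger_gap: 0.197
```

{"name": "move_arm", "arguments": {
  "motion": [
    [-1,0,-1.66,1.95,-6.7],
    [-1,0,-1.88,1.74,-6.7],
    [-1,0,-2.07,1.51,-6.8],
    [-1,0,-2.24,1.26,-6.7],
    [-1,0,-2.36,0.99,-6.8],
    [-1,0,-2.47,0.69,-6.7],
    [-1,0,-2.53,0.41,-6.7],
    [-1,0,-2.57,0.11,-6.8],
    [-1,0,-2.55,-0.19,-6.7],
    [-1,0,-2.52,-0.5,-6.8]
  ]
}}

```text
time_s: 7.95
eef_pos: [440.0, -53.5, 235.0]
ee_rot: [0.704, -0.071, 0.703, 0.071]
wrist_force: [0.4, 0.3, -1.1]
finger_gap: 0.198
```

Run:
```python
from plan import *
print(cur(),arm.get_state()['wrist_force'],arm.get_state()['joints'])
c=snap('side','s6'); c=snap('top','t6')
```

```text
[439.99315993 -53.45433834 234.95108644  11.48020904] [ 0.41513144  0.25687621 -1.11865847] [-2.99747619e-01 -2.34763758e-01  1.97227132e+00  7.59181685e-04
  1.40261602e+00 -2.07103788e+00]
```

View pics/s6.png

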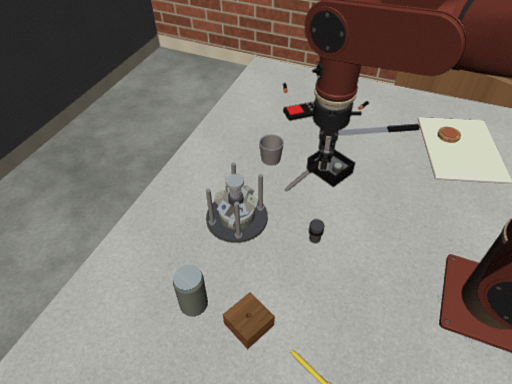

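View pics/t6.png

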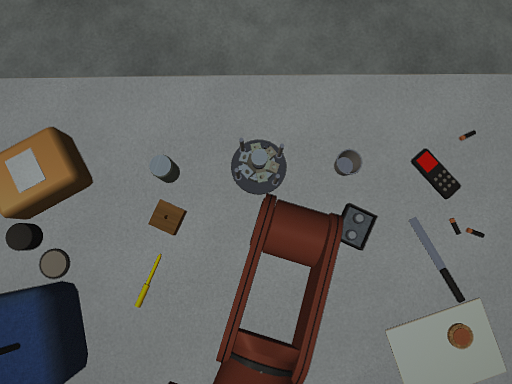

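Run:
```python
from plan import *
c=load('s6'); crop(c,275,120,365,200,8,'s6c')
```

```text
(no output)
```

View pics/s6c.png

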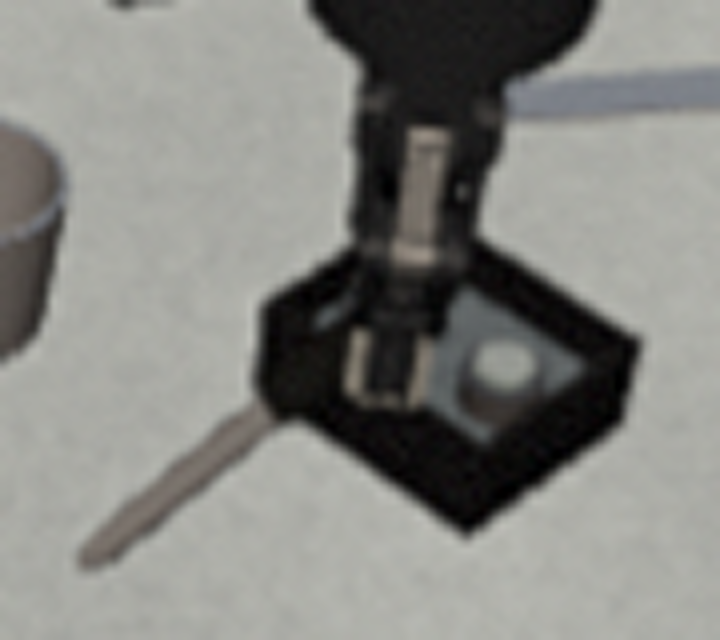

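```bash
cat > tilt.py <<'E'
from plan import *
from scipy.optimize import least_squares
def tilt(c,pose,tip,j,free=False):
    ph=np.radians(pose[3]);u=-np.array([np.cos(ph),np.sin(ph),0]);g=np.array(pose[:3])+[0,0,18.7]
    def f(v):
        d=u*np.sin(v[0])+np.array([0,0,np.cos(v[0])])
        return np.r_[w2px(c,g-v[1]*d)-tip,(w2px(c,g-(v[1]-95)*d)-j) if j is not None else []]
    r=least_squares(f,[.6,141]);print(np.degrees(r.x[0]),r.x[1],f(r.x).round(2));return r.x
E
python3 - <<'E'
from tilt import *
c=load('s6')
P=lambda x,y:np.array([(x+.5)/8-.5+275,(y+.5)/8-.5+120])
pose=[440,-53.45,234.95,11.48]
tilt(c,pose,P(90,561),None); tilt(c,pose,P(90,561),P(268,411))
E
```

```text
34.75400951656975 139.18705001650102 [0. 0.]
34.67646540278878 143.65171698504264 [-1.03  0.91  1.39 -0.2 ]
```

```bash
cat > geo.py <<'E'
from plan import *
from tilt import *
C=np.array([646.4,-11.7]); S35,C35=np.sin(np.radians(35)),np.cos(np.radians(35))
def pose(ang,e,s=140.5,dr=0,dz=0):
    r=27+S35*(s+e)+dr; a=np.radians(ang)
    return np.array([C[0]+r*np.cos(a),C[1]+r*np.sin(a),59+C35*(s+e)-18.7+dz,ang-180])
def arc(a0,a1,e0,e1,n,**k): return [pose(a0+(a1-a0)*(i+1)/n,e0+(e1-e0)*(i+1)/n,**k) for i in range(n)]
E
python3 - <<'E'
from geo import *
a=cur();p=lin(a,pose(191.1,45),7)+[pose(191.1,45)]*3
rows(p,-1,a,2)
E
```

```text
[[-1,0.61,0.04,1.11,0],[-1,0.61,0.04,1.11,0],[-1,0.61,0.04,1.1,0],[-1,0.61,0.04,1.11,0],[-1,0.61,0.04,1.11,0.1],[-1,0.61,0.05,1.11,-0],[-1,0.6,0.04,1.1,-0],[-1,0,0,0,-0],[-1,0,0,0,-0],[-1,0,0,0,-0]]
end [515.44 -37.37 192.3   11.08]
```

{"name": "move_arm", "arguments": {
  "motion": [
    [-1,0.61,0.04,1.11,0],
    [-1,0.61,0.04,1.11,0.1],
    [-1,0.61,0.04,1.1,0.1],
    [-1,0.61,0.04,1.11,0],
    [-1,0.61,0.04,1.11,0],
    [-1,0.61,0.05,1.11,0],
    [-1,0.6,0.04,1.1,0],
    [-1,0,0,0,0],
    [-1,0,0,0,0],
    [-1,0,0,0,0]
  ]
}}

```text
time_s: 8.88
eef_pos: [515.3, -34.4, 191.7]
ee_rot: [0.704, -0.067, 0.704, 0.067]
wrist_force: [0.2, 0.9, -1.8]
finger_gap: 0.193
```

Run:
```python
from geo import *
print(cur(),arm.get_state()['wrist_force'])
c=snap('side','s7');crop(c,195,110,325,240,6,'s7c'); c=snap('wrist','w7')
a=np.radians(191.1)
for nm,r,z in (('mouth3',45,85),('tip',53,96)): print(nm,(w2px(load('s7'),np.array([C[0]+r*np.cos(a),C[1]+r*np.sin(a),z]))-[195,110])*6+2.5)
```

```text
[515.27241693 -34.4084476  191.7404344   10.92826836] [ 0.18524157  0.92922944 -1.80577917]
mouth3 [343.89498325 539.62856395]
tip [361.83179092 525.18390019]
```

View pics/s7c.png

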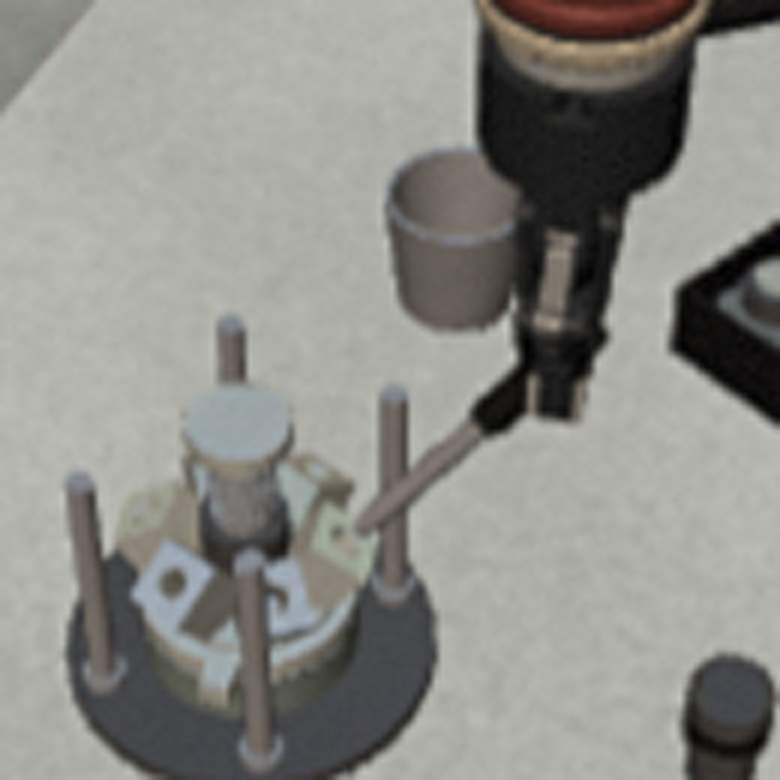

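View pics/w7.png

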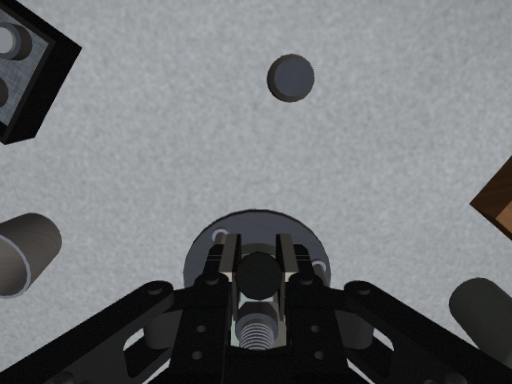

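Run:
```python
from geo import *
c=load('s7');crop(c,235,165,285,215,14,'s7d'); 
P=lambda x,y:np.array([(x+.5)/6-.5+195,(y+.5)/6-.5+110])
tilt(c,cur(),P(366,526),None);tilt(c,cur(),P(366,526),P(477,424))
```

```text
34.72338786084984 136.4945639688061 [0. 0.]
34.67713593057046 142.7546176816956 [-1.31  1.16  1.82 -0.23]
```

View pics/s7d.png

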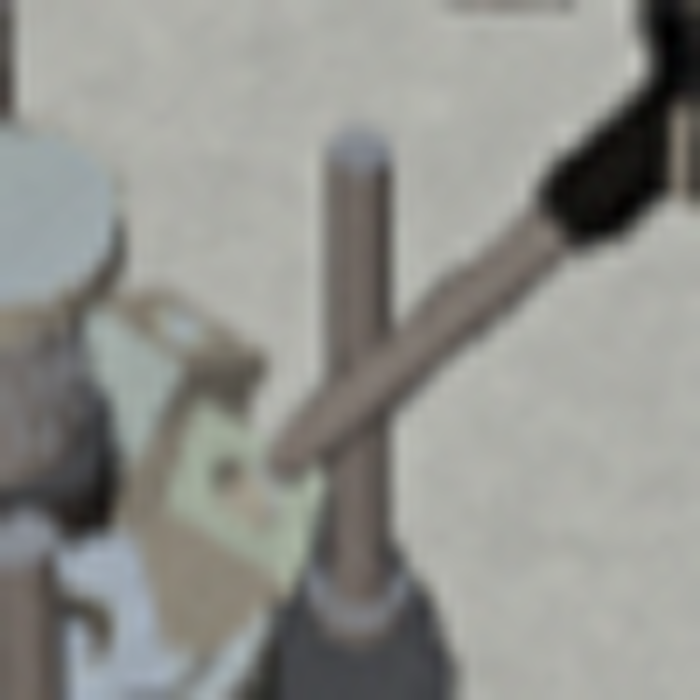

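Run:
```python
from geo import *
a=cur();p=lin(a,pose(191.1,45),2)+arc(191.1,191.1,45,24,6)+[pose(191.1,24)]*2
rows(p,-1,a,2)
```

```text
[[-1,-0.02,-0.13,-0.02,-0.1],[-1,-0.01,-0.13,-0.01,-0.1],[-1,0.29,0,0.2,0],[-1,0.28,0,0.2,0],[-1,0.29,0,0.2,0],[-1,0.29,0,0.2,0],[-1,0.28,0,0.2,0],[-1,0.29,0,0.2,0],[-1,0,0,0,0],[-1,0,0,0,0]]
end [527.31 -35.1  175.05  11.12]
```

{"name": "move_arm", "arguments": {
  "motion": [
    [-1,-0.02,-0.13,-0.02,-0.1],
    [-1,-0.01,-0.13,-0.01,-0.1],
    [-1,0.29,0,0.2,0],
    [-1,0.28,0,0.2,0],
    [-1,0.29,0,0.2,0],
    [-1,0.29,0,0.2,0],
    [-1,0.28,0,0.2,0],
    [-1,0.29,0,0.2,0],
    [-1,0,0,0,0],
    [-1,0,0,0,0]
  ]
}}

```text
time_s: 9.82
eef_pos: [527.3, -35.2, 174.0]
ee_rot: [0.703, -0.069, 0.704, 0.069]
wrist_force: [-0.2, 0.1, -1.2]
finger_gap: 0.198
```

Run:
```python
from geo import *
print(cur(),arm.get_state()['wrist_force'],arm.get_state()['ft_torque'],pose(191.1,24))
c=snap('side','s8');crop(c,220,150,300,230,9,'s8c')
```

```text
[527.32520605 -35.1740327  174.00986288  11.1560918 ] [-0.18057207  0.08188678 -1.16484191] [ 0.00128708  0.01135755 -0.00725046] [527.31687362 -35.06318054 175.05051129  11.1       ]
```

View pics/s8c.png

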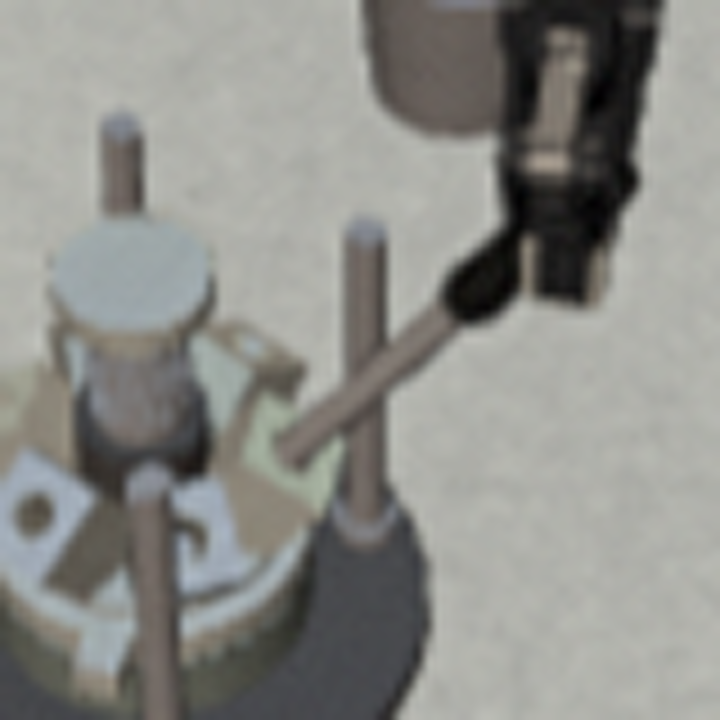

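{"name": "move_arm", "arguments": {
  "motion": [
    [-1,0.22,0,0.165,0],
    [-1,0.22,0,0.165,0],
    [-1,0.22,0,0.165,0],
    [-1,0.22,0,0.165,0],
    [-1,0.22,0,0.165,0],
    [-1,0.22,0,0.165,0],
    [-1,0.22,0,0.165,0],
    [-1,0.22,0,0.165,0],
    [-1,0,0,0,0],
    [-1,0,0,0,0]
  ]
}}

```text
time_s: 10.7
eef_pos: [540.3, -32.7, 156.8]
ee_rot: [0.704, -0.069, 0.704, 0.069]
wrist_force: [-1.8, 1.2, -0.0]
finger_gap: 0.197
```

Run:
```python
from geo import *
print(cur(),arm.get_state()['wrist_force'],arm.get_state()['ft_torque'],pose(191.1,1))
c=snap('side','s9');crop(c,220,150,300,230,9,'s9c')
```

```text
[540.33265883 -32.67507752 156.76310272  11.1557763 ] [-1.82277126  1.17418172 -0.01900729] [0.12233482 0.39641364 0.03476735] [540.26233966 -32.52338108 156.21001427  11.1       ]
```

View pics/s9c.png

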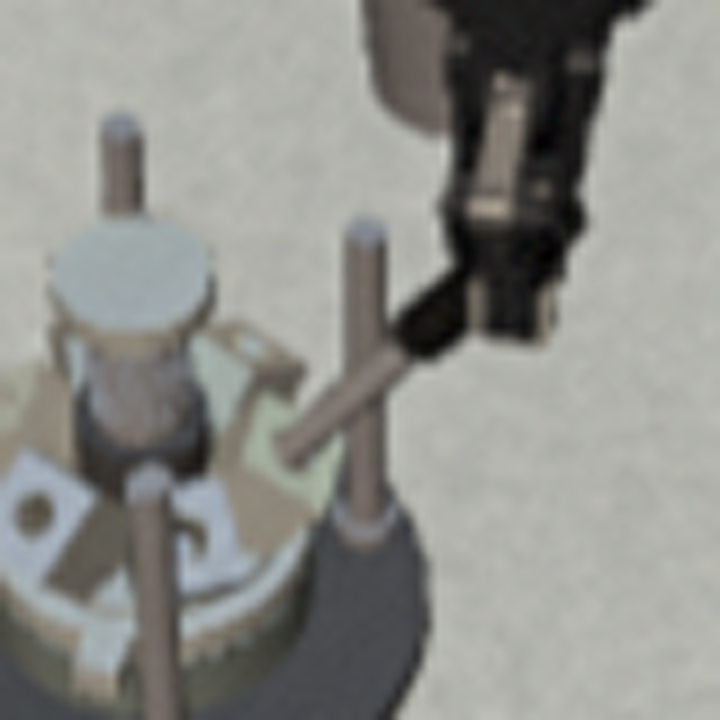

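{"name": "move_arm", "arguments": {
  "motion": [
    [-1,0.12,0,0.08,0],
    [-1,0.12,0,0.08,0],
    [-1,0.1,0,0.06,0],
    [-1,0.1,0,0.06,0],
    [-1,0,0,0,0],
    [-1,0,0,0,0],
    [-1,0,0,0,0],
    [-1,0,0,0,0],
    [-1,0,0,0,0],
    [-1,0,0,0,0]
  ]
}}

```text
time_s: 11.58
eef_pos: [541.4, -33.0, 156.3]
ee_rot: [0.702, -0.069, 0.705, 0.068]
wrist_force: [-23.2, -0.8, 29.3]
finger_gap: 0.192
```

Run:
```python
from geo import *
print(cur(),arm.get_state()['wrist_force'],arm.get_state()['ft_torque'],pose(191.1,0))
```

```text
[541.39805901 -32.99328141 156.3449357   11.17829728] [-23.22216411  -0.83463704  29.28885638] [0.13316137 3.81920101 0.21385394] [540.82518601 -32.41295502 155.39086222  11.1       ]
```

{"name": "move_arm", "arguments": {
  "motion": [
    [-1,-0.15,0,-0.12,0],
    [-1,-0.1,0,-0.08,0],
    [-1,0,0.37,0.01,2],
    [-1,0,0.56,0.01,3],
    [-1,0,0.75,0.03,4],
    [-1,0,0.75,0.02,4],
    [-1,0,0.75,0.03,4],
    [-1,0,0.75,0.03,4],
    [-1,0,0.75,0.02,4],
    [-1,0,0.75,0.03,4]
  ]
}}

```text
time_s: 12.42
eef_pos: [542.7, 17.7, 156.3]
ee_rot: [0.697, 0.109, 0.699, -0.114]
wrist_force: [-15.2, -9.8, 12.2]
finger_gap: 0.191
```

Run:
```python
from geo import *
p=cur();print(p,np.degrees(np.arctan2(p[1]-C[1],p[0]-C[0])),np.hypot(*(p[:2]-C)),arm.get_state()['wrist_force'],arm.get_state()['ft_torque'])
c=snap('side','s10');crop(c,200,130,300,230,7,'s10c')
```

```text
[542.74344666  17.67267734 156.30208734 -18.15172578] 164.17910703268262 107.73780778136592 [-15.15802888  -9.80128754  12.17865115] [-2.72834208  2.62938923 -0.80758784]
```

View pics/s10c.png

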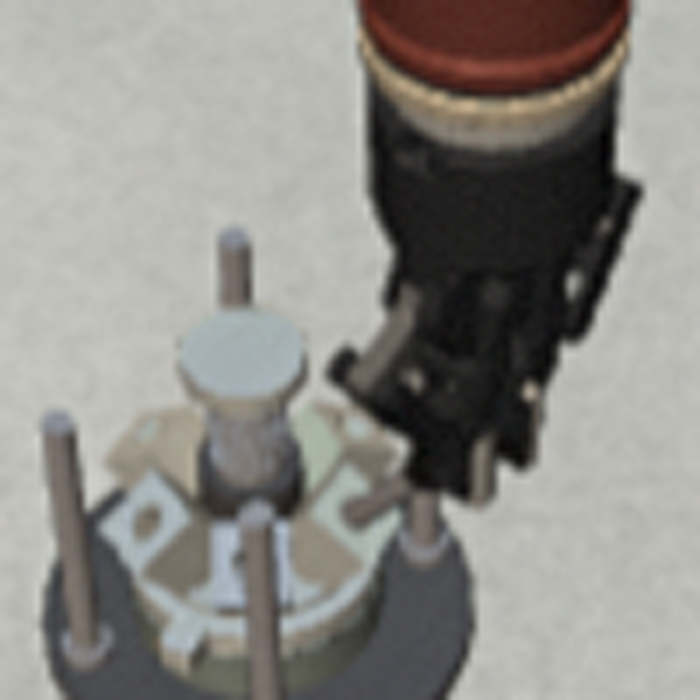

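{"name": "move_arm", "arguments": {
  "motion": [
    [-1,0,0.75,0.03,4],
    [-1,0,0.75,0.03,4],
    [-1,0,0.75,0.02,4],
    [-1,0,0.75,0.03,4],
    [-1,0,0.75,0.03,4],
    [-1,0,0.75,0.02,4],
    [-1,0,0.75,0.03,4],
    [-1,0,0.3,0,1],
    [-1,0,0,0,0],
    [-1,0,0,0,0]
  ]
}}

```text
time_s: 13.3
eef_pos: [570.8, 66.4, 155.8]
ee_rot: [0.646, 0.28, 0.651, -0.283]
wrist_force: [-17.1, -2.9, 15.4]
finger_gap: 0.193
```

Run:
```python
from geo import *
p=cur();print(p,np.degrees(np.arctan2(p[1]-C[1],p[0]-C[0])),np.hypot(*(p[:2]-C)),arm.get_state()['wrist_force'],arm.get_state()['ft_torque'])
c=snap('side','s11');crop(c,200,130,300,230,7,'s11c');snap('top','t11');crop(load('t11'),215,125,305,205,8,'t11c')
```

```text
[570.7656369   66.44899003 155.77027559 -46.93471365] 134.06319723038308 108.75578845785274 [-17.10582776  -2.93212979  15.37817684] [-1.36766547  3.75015259 -1.02000921]
```

View pics/s11c.png

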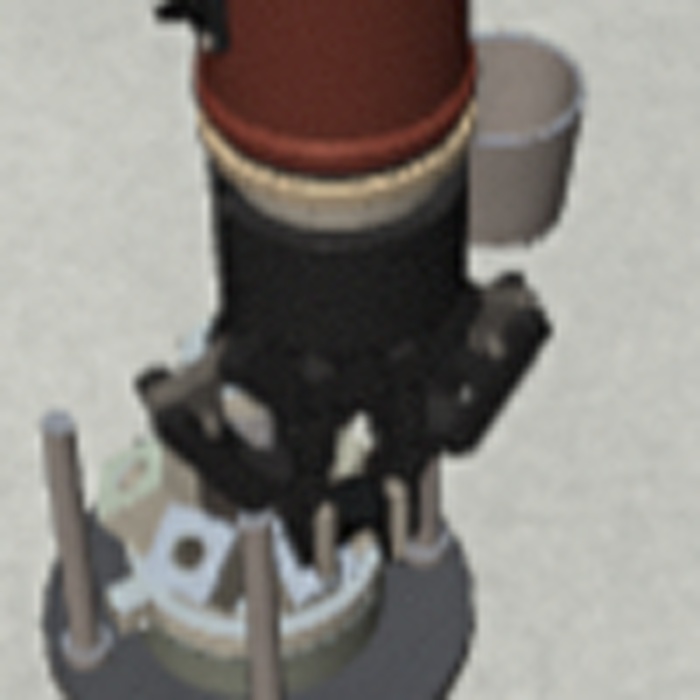

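View pics/t11c.png

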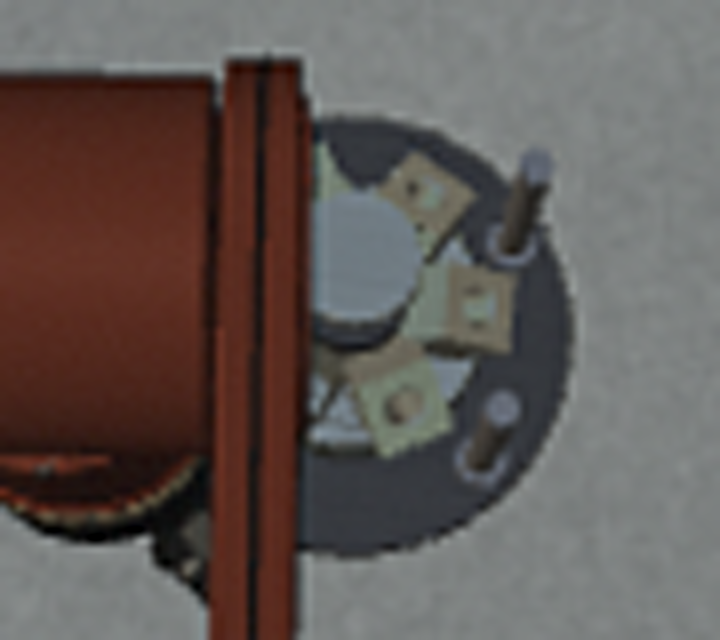

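```bash
cat > turn.py <<'E'
from geo import *
from scipy.optimize import least_squares
v=np.load('ped.npy')
def turn(obs,g):
    def f(t):
        return np.ravel([w2px(c,np.array([v[0]+45*np.cos(q),v[1]+45*np.sin(q),85]))-px for c,a,px in obs for q in [np.radians(a)+v[2]-t[0]]])
    r=least_squares(f,[g]);print('turn',np.degrees(r.x),f(r.x).round(1));return np.degrees(r.x[0])
def T(p,u=215,w=125,k=8): return np.array([(p[0]+.5)/k-.5+u,(p[1]+.5)/k-.5+w])
E
python3 - <<'E'
from turn import *
t=load('t11');s=load('s11')
turn([(t,270,T((403,403))),(t,330,T((478,305))),(t,30,T((428,190)))],1.1)
turn([(s,150,T((190,551),200,130,7))],1.1)
E
```

```text
turn [57.20823687] [0.6 0.5 0.4 0.1 0.  0.4]
turn [55.16043162] [-0.2  0.4]
```

{"name": "move_arm", "arguments": {
  "motion": [
    [-1,0,0.56,0.02,3],
    [-1,0,0.56,0.01,3],
    [-1,0,0.19,0,1],
    [-1,0,0,0,0],
    [-1,0,0,0,0],
    [-1,0,0,0,0],
    [-1,0,0,0,0],
    [-1,0,0,0,0],
    [-1,0,0,0,0],
    [-1,0,0,0,0]
  ]
}}

```text
time_s: 14.23
eef_pos: [580.6, 75.1, 155.7]
ee_rot: [0.628, 0.319, 0.633, -0.322]
wrist_force: [-17.6, -1.3, 14.7]
finger_gap: 0.196
```

Run:
```python
from turn import *
p=cur();print(p,np.degrees(np.arctan2(p[1]-C[1],p[0]-C[0])),np.hypot(*(p[:2]-C)),arm.get_state()['wrist_force'],arm.get_state()['ft_torque'],arm.get_state()['joints'])
snap('top','t12');crop(load('t12'),215,125,305,205,8,'t12c')
```

```text
[580.62838468  75.13197325 155.69734525 -53.94312928] 127.1424175332336 108.9297799520672 [-17.62078259  -1.27505646  14.68959475] [-1.06879745  3.78661501 -1.0712881 ] [-5.18819478e-03  1.97983100e-01  1.69887218e+00 -1.43964161e-03
  1.25308224e+00 -6.34058341e-01]
```

View pics/t12c.png

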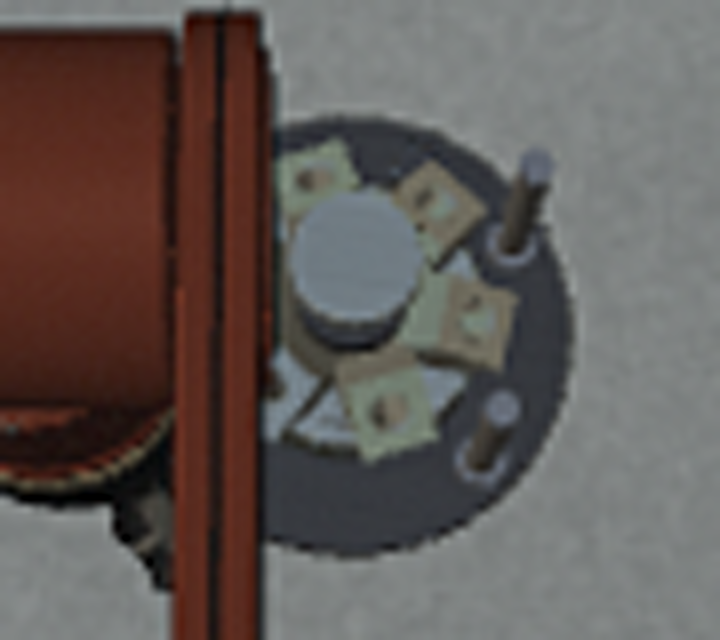

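Run:
```python
from turn import *
t=load('t12')
turn([(t,270,T((390,408))),(t,330,T((477,322))),(t,30,T((438,203))),(t,90,T((317,178)))],1.1)
```

```text
turn [64.31212016] [ 0.4  0.6  0.2 -0.1  0.3 -0.   0.1 -0.3]
```

Run:
```python
from turn import *
a=cur(); k=dict(s=141.5)
p=arc(127.1,132,0,0,2,**k)+arc(132,132,0,45,8,**k)+arc(132,196.8,45,45,14,**k)+[pose(196.8,45,**k)]*6
rows(p,-1,a,2)
```

```text
[[-1,-0.05,-0.45,0.09,-3.5],[-1,0,-0.47,0.01,-2.4],[-1,-0.46,0,-0.32,-0],[-1,-0.46,0,-0.32,-0],[-1,-0.46,0,-0.33,-0],[-1,-0.46,0,-0.32,-0],[-1,-0.46,0,-0.32,-0],[-1,-0.46,0,-0.32,-0],[-1,-0.46,0,-0.33,-0],[-1,-0.46,0,-0.32,-0]]
[[-1,0,-1.08,0.05,-4.7],[-1,0,-1.08,0.04,-4.6],[-1,0,-1.08,0.04,-4.6],[-1,0,-1.08,0.05,-4.7],[-1,0,-1.08,0.04,-4.6],[-1,0,-1.08,0.04,-4.6],[-1,0,-1.09,0.05,-4.6],[-1,0,-1.08,0.04,-4.7],[-1,0,-1.08,0.04,-4.6],[-1,0,-1.08,0.05,-4.6]]
[[-1,0,-1.08,0.04,-4.7],[-1,0,-1.08,0.05,-4.6],[-1,0,-1.08,0.04,-4.6],[-1,0,-1.08,0.04,-4.6],[-1,0,0,0,-0],[-1,0,0,0,-0],[-1,0,0,0,-0],[-1,0,0,0,-0],[-1,0,0,0,-0],[-1,0,0,0,-0]]
end [518.12 -50.39 193.04  16.76]
```

{"name": "move_arm", "arguments": {
  "motion": [
    [-1,-0.05,-0.45,0.09,-3.5],
    [-1,0,-0.47,0.01,-2.4],
    [-1,-0.46,0,-0.32,0],
    [-1,-0.46,0,-0.32,0],
    [-1,-0.46,0,-0.33,0],
    [-1,-0.46,0,-0.32,0],
    [-1,-0.46,0,-0.32,0],
    [-1,-0.46,0,-0.32,0],
    [-1,-0.46,0,-0.33,0],
    [-1,-0.46,0,-0.32,0]
  ]
}}

```text
time_s: 15.12
eef_pos: [560.8, 88.9, 193.0]
ee_rot: [0.647, 0.288, 0.645, -0.287]
wrist_force: [0.4, 0.2, -1.4]
finger_gap: 0.193
```

Run:
```python
from turn import *
p=cur();print(p,pose(132,45,s=141.5),arm.get_state()['wrist_force'],arm.get_state()['ft_torque'],arm.get_state()['finger_gap'])
c=snap('side','s13');crop(c,200,130,300,230,7,'s13c')
```

```text
[560.84303638  88.87104268 193.02427181 -47.94741601] [556.75523081  87.86060256 193.07185626 -48.        ] [ 0.43773298  0.16332937 -1.3654443 ] [0.04393483 0.03947427 0.01218883] 0.1934093107014728
```

View pics/s13c.png

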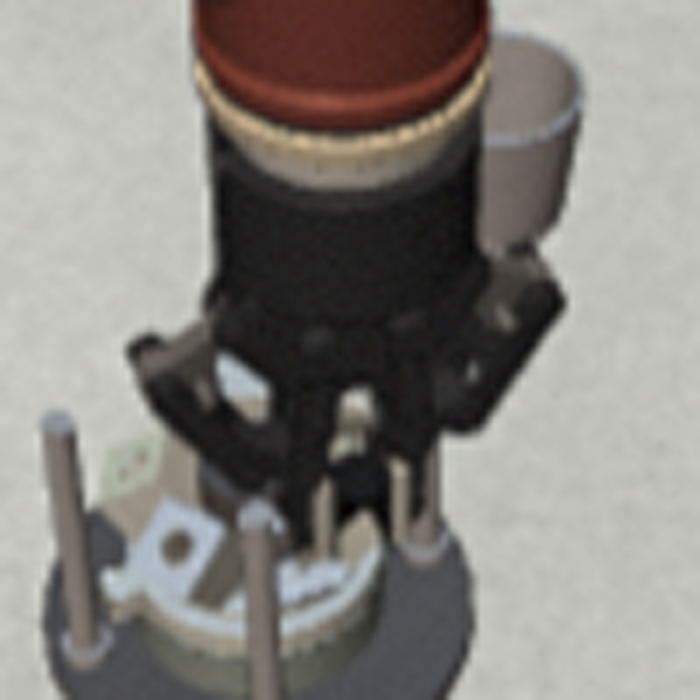

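Run:
```python
from turn import *
a=cur(); k=dict(s=141.5)
p=[pose(133,45,**k)]+arc(133,196.8,45,45,14,**k)+[pose(196.8,45,**k)]*5
rows(p,-1,a,2)
```

```text
[[-1,0.12,-0.66,-0.18,-0.9],[-1,0,-1.06,0.05,-4.6],[-1,0,-1.07,0.04,-4.5],[-1,0,-1.06,0.04,-4.6],[-1,0,-1.07,0.04,-4.6],[-1,0,-1.06,0.05,-4.5],[-1,0,-1.07,0.04,-4.6],[-1,0,-1.06,0.04,-4.5],[-1,0,-1.06,0.04,-4.6],[-1,0,-1.07,0.05,-4.5]]
[[-1,0,-1.06,0.04,-4.6],[-1,0,-1.07,0.04,-4.6],[-1,0,-1.06,0.04,-4.5],[-1,0,-1.07,0.04,-4.6],[-1,0,-1.06,0.05,-4.5],[-1,0,0,0,-0],[-1,0,0,0,-0],[-1,0,0,0,-0],[-1,0,0,0,-0],[-1,0,0,0,-0]]
end [518.18 -50.4  193.1   16.78]
```

{"name": "move_arm", "arguments": {
  "motion": [
    [-1,0.1,-0.66,-0.18,-0.9],
    [-1,0,-1.06,0.05,-4.6],
    [-1,0,-1.07,0.04,-4.5],
    [-1,0,-1.06,0.04,-4.6],
    [-1,0,-1.07,0.04,-4.6],
    [-1,0,-1.06,0.05,-4.5],
    [-1,0,-1.07,0.04,-4.6],
    [-1,0,-1.06,0.04,-4.5],
    [-1,0,-1.06,0.04,-4.6],
    [-1,0,-1.07,0.05,-4.5]
  ]
}}

```text
time_s: 16.0
eef_pos: [511.8, 0.8, 191.2]
ee_rot: [0.706, 0.036, 0.706, -0.036]
wrist_force: [0.1, -0.6, -1.3]
finger_gap: 0.194
```

{"name": "move_arm", "arguments": {
  "motion": [
    [-1,0,-1.06,0.04,-4.6],
    [-1,0,-1.07,0.04,-4.6],
    [-1,0,-1.06,0.04,-4.5],
    [-1,0,-1.07,0.04,-4.6],
    [-1,0,-1.06,0.05,-4.5],
    [-1,0,0,0,0],
    [-1,0,0,0,0],
    [-1,0,0,0,0],
    [-1,0,0,0,0],
    [-1,0,0,0,0]
  ]
}}

```text
time_s: 16.83
eef_pos: [517.0, -50.7, 191.2]
ee_rot: [0.7, -0.103, 0.7, 0.103]
wrist_force: [0.4, -0.5, -0.9]
finger_gap: 0.196
```

Run:
```python
from turn import *
p=cur();print(p,pose(196.8,45,s=141.5),arm.get_state()['wrist_force'],arm.get_state()['joints'])
c=snap('side','s14');crop(c,195,110,295,210,8,'s14c');c=snap('top','t14');crop(c,215,125,305,205,8,'t14c')
s=load('s14')
a=np.radians(196.8)
print((w2px(s,np.array([C[0]+45*np.cos(a),C[1]+45*np.sin(a),85]))-[195,110])*8+3.5)
```

```text
[517.03955048 -50.74835628 191.1681113   16.74232264] [518.14598713 -50.42216946 193.07185626  16.8       ] [ 0.39093687 -0.49114067 -0.89670279] [-2.49813982e-01  1.58985244e-04  1.84266484e+00  1.59793539e-04
  1.29879987e+00 -2.11286190e+00]
[460.85364508 709.58254891]
```

View pics/s14c.png

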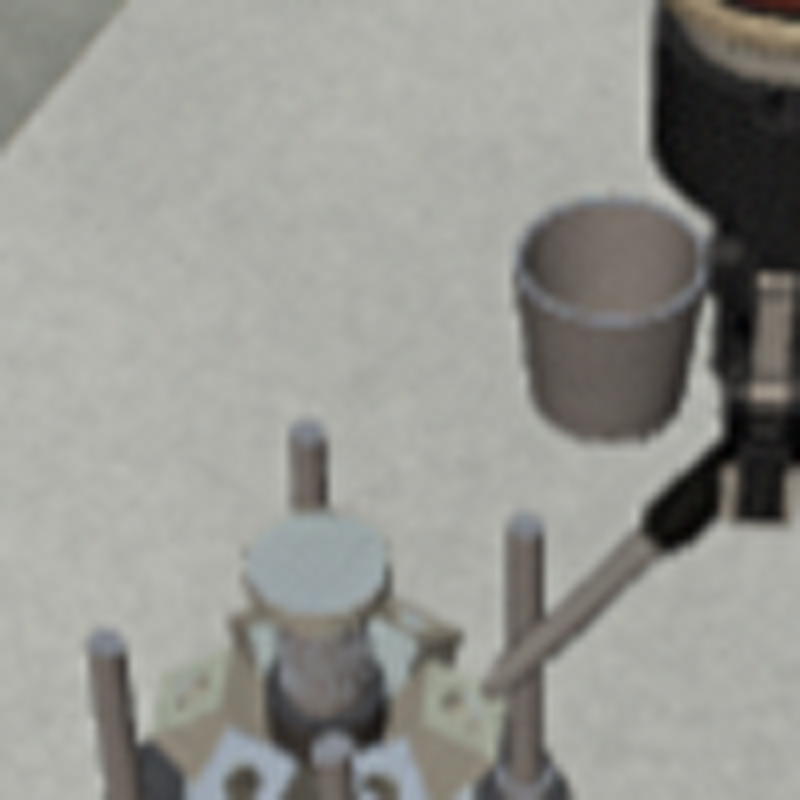

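View pics/t14c.png

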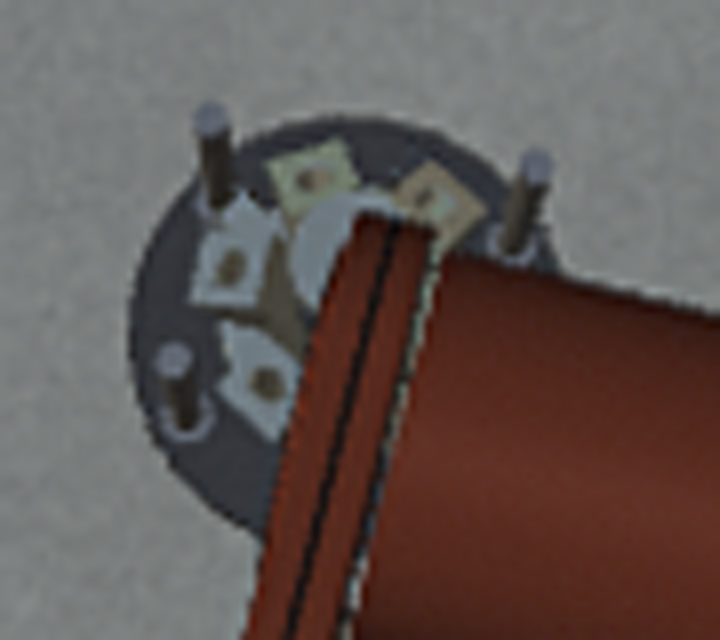

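Run:
```python
from turn import *
t=load('t14');s=load('s14')
turn([(t,210,T((268,383))),(t,150,T((233,266))),(t,90,T((315,180))),(t,30,T((435,200)))],1.1)
P=lambda p:T(p,195,110,8)
turn([(s,270,P((455,699)))],1.1)
tilt(s,cur(),P((494,687)),None);tilt(s,cur(),P((494,687)),P((650,537)))
```

```text
turn [63.58241505] [ 0.3  0.4 -0.2  0.2  0.1 -0.5  0.5  0.2]
turn [58.3956113] [0.8 0. ]
35.00459805078136 138.10674802509027 [0. 0.]
34.95239498317554 142.88679522413773 [-1.01  0.97  1.49 -0.2 ]
```

Run:
```python
from turn import *
a=cur(); k=dict(s=141.5)
p=[pose(197.1,45,**k)]*1+arc(197.1,197.1,45,24,7,**k)+[pose(197.1,24,**k)]*2
rows(p,-1,a,2)
```

```text
[[-1,-0.19,-0.05,0.11,-0.3],[-1,0.25,0,0.17,-0],[-1,0.24,0,0.18,-0],[-1,0.25,0,0.17,-0],[-1,0.25,0,0.17,-0],[-1,0.24,0,0.17,-0],[-1,0.25,0,0.18,-0],[-1,0.24,0,0.17,-0],[-1,0,0,0,-0],[-1,0,0,0,-0]]
end [529.88 -47.52 175.91  17.06]
```

{"name": "move_arm", "arguments": {
  "motion": [
    [-1,-0.19,-0.05,0.11,-0.3],
    [-1,0.25,0,0.17,0],
    [-1,0.24,0,0.18,0],
    [-1,0.25,0,0.17,0],
    [-1,0.25,0,0.17,0],
    [-1,0.24,0,0.17,0],
    [-1,0.25,0,0.18,0],
    [-1,0.24,0,0.17,0],
    [-1,0,0,0,0],
    [-1,0,0,0,0]
  ]
}}

```text
time_s: 17.77
eef_pos: [529.9, -47.9, 175.6]
ee_rot: [0.699, -0.105, 0.699, 0.105]
wrist_force: [0.7, -0.0, -1.5]
finger_gap: 0.196
```

Run:
```python
from turn import *
p=cur();print(p,pose(197.1,24,s=141.5),arm.get_state()['wrist_force'])
c=snap('side','s15');crop(c,220,150,300,230,9,'s15c')
```

```text
[529.85861224 -47.87635146 175.61002661  17.05454472] [529.86312046 -47.55142539 175.86966333  17.1       ] [ 0.70432739 -0.02817893 -1.50514934]
```

View pics/s15c.png

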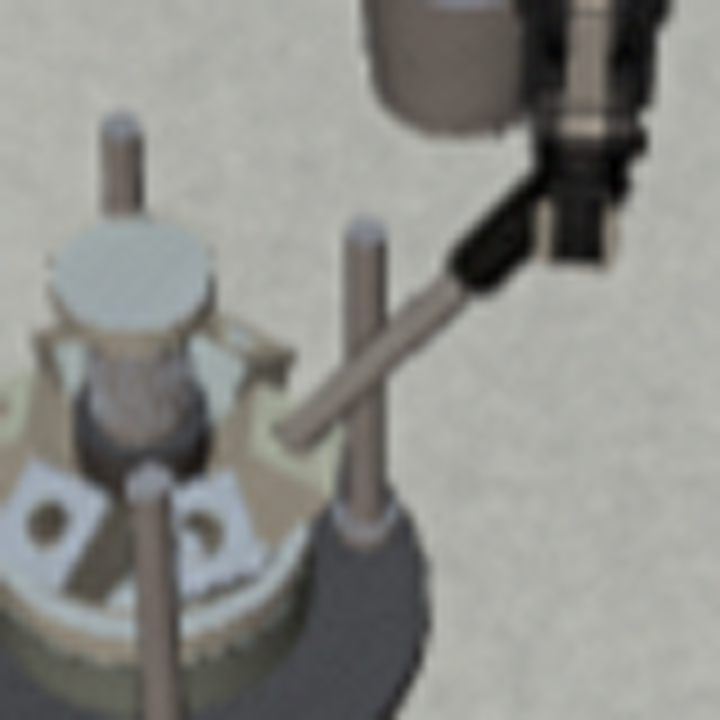

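{"name": "move_arm", "arguments": {
  "motion": [
    [-1,0.22,0.02,0.15,0],
    [-1,0.22,0,0.15,0],
    [-1,0.22,0,0.15,0],
    [-1,0.22,0,0.15,0],
    [-1,0.22,0,0.16,0],
    [-1,0.22,0,0.15,0],
    [-1,0.22,0,0.15,0],
    [-1,0.22,0,0.16,0],
    [-1,0.2,0,0.15,0],
    [-1,0,0,0,0]
  ]
}}

```text
time_s: 18.65
eef_pos: [542.9, -43.9, 156.5]
ee_rot: [0.699, -0.105, 0.7, 0.105]
wrist_force: [-2.6, -0.2, 1.4]
finger_gap: 0.191
```

Run:
```python
from turn import *
p=cur();print(p,pose(197.1,0,s=141.5),arm.get_state()['wrist_force'])
c=snap('side','s16');crop(c,220,150,300,230,9,'s16c')
```

```text
[542.857686   -43.89303599 156.46530464  17.05776157] [543.02040889 -43.50371495 156.21001427  17.1       ] [-2.64090141 -0.17381479  1.38520378]
```

View pics/s16c.png

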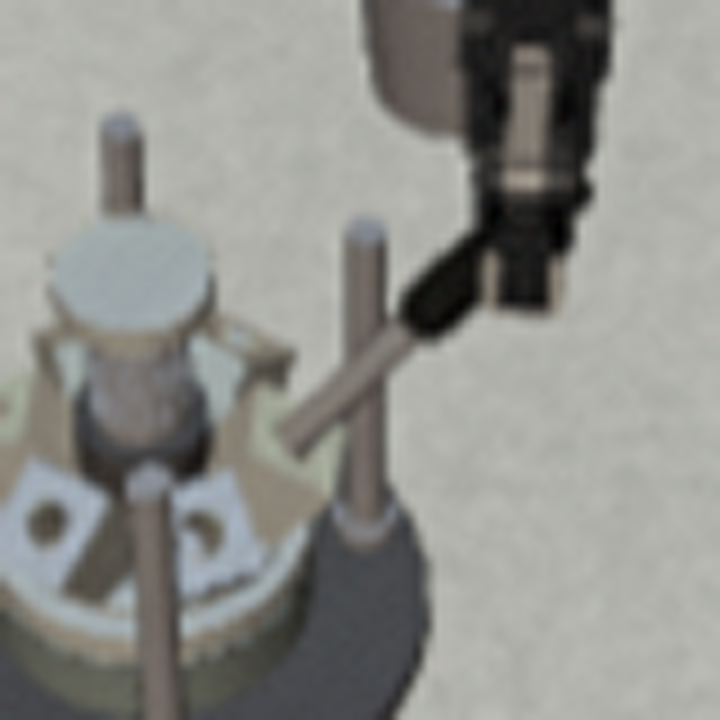

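{"name": "move_arm", "arguments": {
  "motion": [
    [-1,0.12,0,0.08,0],
    [-1,0.1,0,0.07,0],
    [-1,0,0,0,0],
    [-1,0,0,0,0],
    [-1,0,0.37,0.01,2],
    [-1,0,0.56,0.01,3],
    [-1,0,0.75,0.03,4],
    [-1,0,0.75,0.02,4],
    [-1,0,0.75,0.03,4],
    [-1,0,0.75,0.03,4]
  ]
}}

```text
time_s: 19.53
eef_pos: [539.2, -8.4, 156.3]
ee_rot: [0.706, 0.023, 0.707, -0.029]
wrist_force: [-13.5, -12.5, 14.5]
finger_gap: 0.192
```

{"name": "move_arm", "arguments": {
  "motion": [
    [-1,0,0.75,0.03,4],
    [-1,0,0.75,0.02,4],
    [-1,0,0.75,0.03,4],
    [-1,0,0.75,0.03,4],
    [-1,0,0.75,0.02,4],
    [-1,0,0.75,0.03,4],
    [-1,0,0.75,0.03,4],
    [-1,0,0.75,0.02,4],
    [-1,0,0.75,0.03,4],
    [-1,0,0,0,0]
  ]
}}

```text
time_s: 20.37
eef_pos: [562.1, 56.6, 155.7]
ee_rot: [0.662, 0.241, 0.666, -0.245]
wrist_force: [-21.1, -2.7, 19.8]
finger_gap: 0.192
```

Run:
```python
from turn import *
p=cur();print(p,np.degrees(np.arctan2(p[1]-C[1],p[0]-C[0])),np.hypot(*(p[:2]-C)),arm.get_state()['wrist_force'],arm.get_state()['ft_torque'])
c=snap('top','t17');crop(c,215,125,305,205,8,'t17c');c=snap('side','s17');crop(c,200,130,300,230,7,'s17c')
```

```text
[562.07483567  56.62578435 155.73534349 -40.22277086] 140.98333788920283 108.53177482074128 [-21.12134773  -2.70242178  19.76841069] [-1.60592647  3.90695795 -1.03907583]
```

View pics/t17c.png

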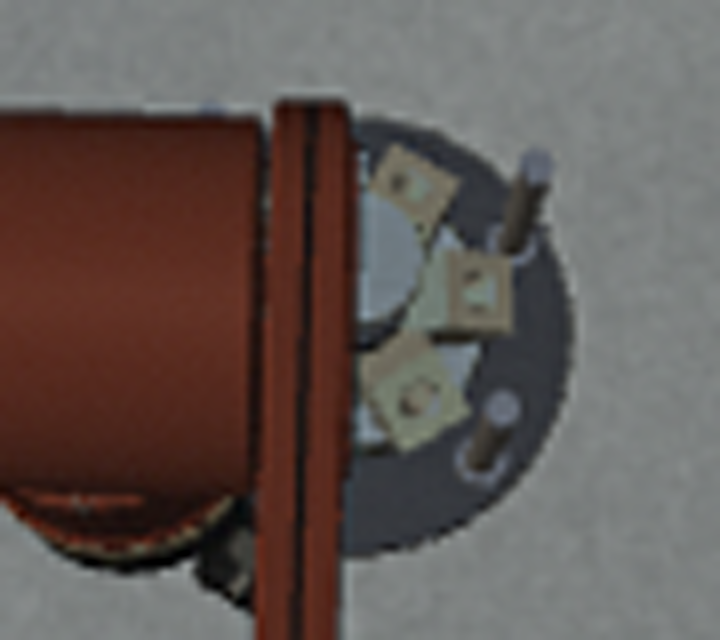

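View pics/s17c.png

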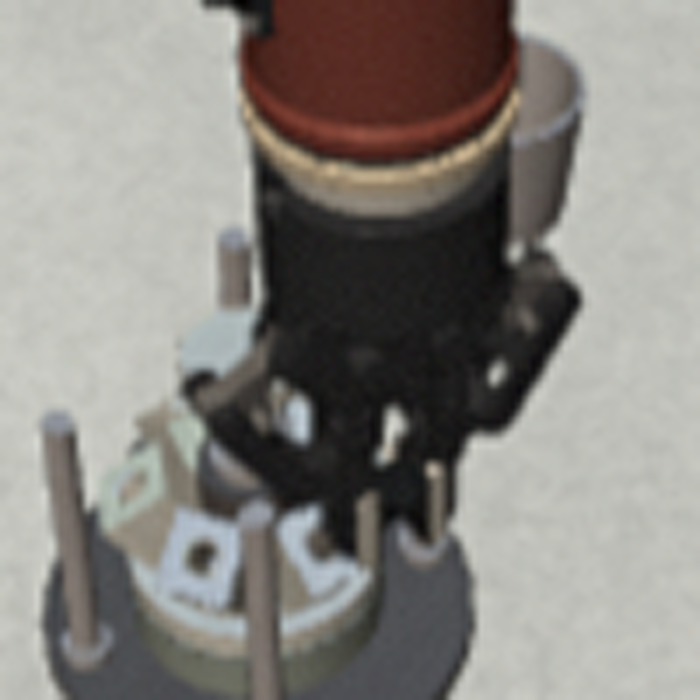

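{"name": "move_arm", "arguments": {
  "motion": [
    [-1,0,0.56,0.02,3],
    [-1,0,0.56,0.01,3],
    [-1,0,0.38,0.01,2],
    [-1,0,0.19,0,1],
    [-1,0,0,0,0],
    [-1,0,0,0,0],
    [-1,0,0,0,0],
    [-1,0,0,0,0],
    [-1,0,0,0,0],
    [-1,0,0,0,0]
  ]
}}

```text
time_s: 21.3
eef_pos: [573.3, 68.9, 155.6]
ee_rot: [0.641, 0.292, 0.646, -0.295]
wrist_force: [-19.2, 0.2, 19.1]
finger_gap: 0.2
```

Run:
```python
from turn import *
t=load('t17');turn([(t,330,T((420,398))),(t,30,T((476,293))),(t,90,T((410,183)))],1.9)
p=cur();th=np.arctan2(p[1]-C[1],p[0]-C[0]);F=arm.get_state()['wrist_force'];print(p,np.degrees(th),np.hypot(*(p[:2]-C)),F,'tang',F[:2]@[-np.sin(th),np.cos(th)],arm.get_state()['ft_torque'])
c=snap('top','t18');crop(c,215,125,305,205,8,'t18c')
```

```text
turn [109.67904501] [ 0.3  0.2  0.7 -0.4  0.5  0.2]
[573.31541041  68.88727313 155.62475546 -49.02922558] 132.2048817161455 108.79184632434618 [-19.15330764   0.20814756  19.06391823] tang 14.04793195948688 [-1.11579071  3.96145539 -1.02950533]
```

View pics/t18c.png

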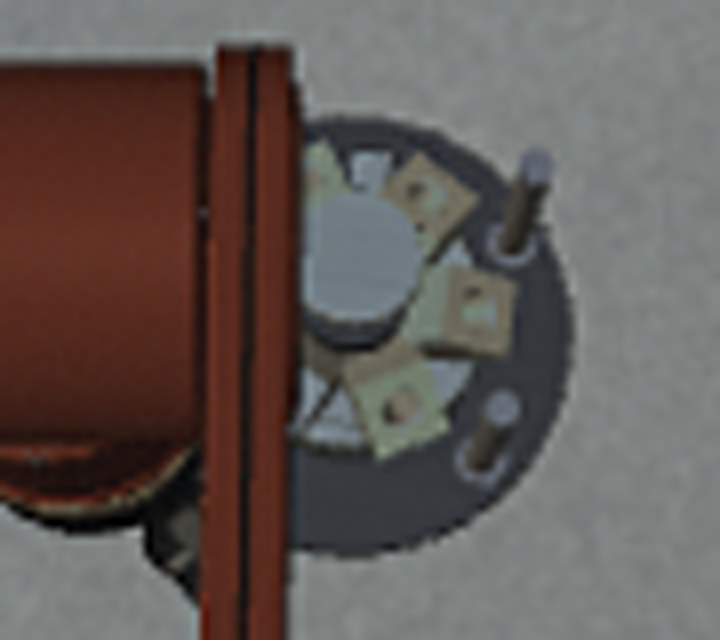

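{"name": "move_arm", "arguments": {
  "motion": [
    [-1,0,0.38,0.01,2],
    [-1,0,0.19,0.01,1],
    [-1,0,0.19,0,1],
    [-1,0,0.19,0,1],
    [-1,0,0,0,0],
    [-1,0,0,0,0],
    [-1,0,0,0,0],
    [-1,0,0,0,0],
    [-1,0,0,0,0],
    [-1,0,0,0,0]
  ]
}}

```text
time_s: 22.18
eef_pos: [578.7, 74.1, 155.0]
ee_rot: [0.626, 0.318, 0.634, -0.324]
wrist_force: [-26.2, -3.3, 22.6]
finger_gap: 0.192
```

Run:
```python
from turn import *
t=load('t18');turn([(t,330,T((400,405))),(t,30,T((478,306))),(t,90,T((428,190)))],1.9)
p=cur();th=np.arctan2(p[1]-C[1],p[0]-C[0]);F=arm.get_state()['wrist_force'];print(p,np.degrees(th),np.hypot(*(p[:2]-C)),F,'tang',F[:2]@[-np.sin(th),np.cos(th)],arm.get_state()['ft_torque'])
c=snap('top','t19');crop(c,215,125,305,205,8,'t19c')
```

```text
turn [117.91639102] [0.8 0.4 0.3 0.2 0.2 0.5]
[578.71310382  74.105997   155.01068329 -54.00829866] 128.2676632798802 109.28945527895497 [-26.21778994  -3.25543075  22.62974754] tang 22.600475056079016 [-1.64853337  4.93118153 -0.91070914]
```

View pics/t19c.png

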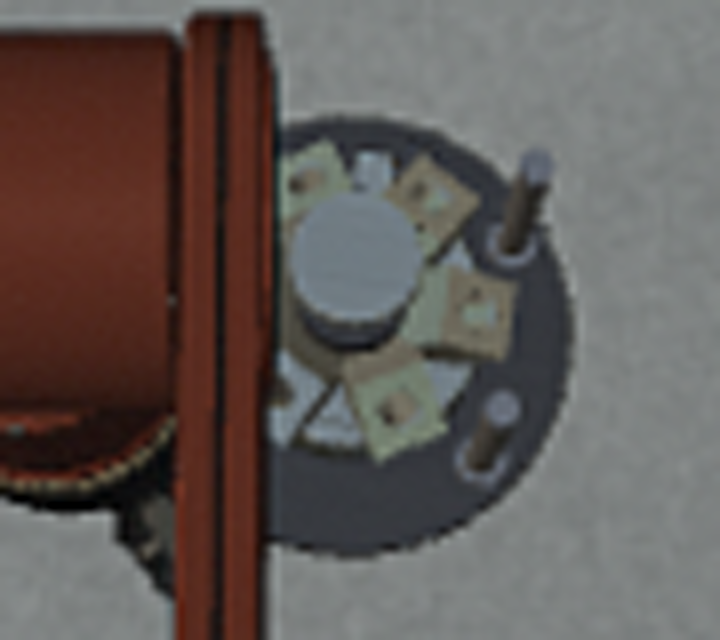

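{"name": "move_arm", "arguments": {
  "motion": [
    [-1,0,0.19,0,1],
    [-1,0,0.19,0.01,1],
    [-1,0,0,0,0],
    [-1,0,0,0,0],
    [-1,0,0,0,0],
    [-1,0,0,0,0],
    [-1,0,0,0,0],
    [-1,0,0,0,0],
    [-1,0,0,0,0],
    [-1,0,0,0,0]
  ]
}}

```text
time_s: 23.07
eef_pos: [580.7, 75.7, 154.7]
ee_rot: [0.62, 0.328, 0.629, -0.336]
wrist_force: [-31.1, -5.0, 25.6]
finger_gap: 0.196
```

Run:
```python
from turn import *
t=load('t19');turn([(t,330,T((395,407))),(t,30,T((478,313))),(t,90,T((432,195))),(t,150,T((306,182)))],2.)
p=cur();th=np.arctan2(p[1]-C[1],p[0]-C[0]);F=arm.get_state()['wrist_force'];print(p,np.degrees(th),np.hypot(*(p[:2]-C)),F,'tang',F[:2]@[-np.sin(th),np.cos(th)],arm.get_state()['ft_torque'])
c=snap('top','t20');crop(c,215,125,305,205,8,'t20c');s=snap('side','s20');crop(s,195,150,275,230,9,'s20c')
d=cv2.absdiff(load('t19')['frame'],c['frame'])[145:180,250:280].max();print(d)
```

```text
turn [120.17913508] [ 0.8  0.4  0.3 -0.1  0.2  0.3  0.4 -0.4]
[580.66190865  75.72848482 154.74338127 -56.00230857] 126.93976268975294 109.3857239824935 [-31.07198971  -4.99263506  25.57121982] tang 27.835289375181688 [-1.90206091  5.61148942 -0.86212506]
21
```

View pics/t20c.png

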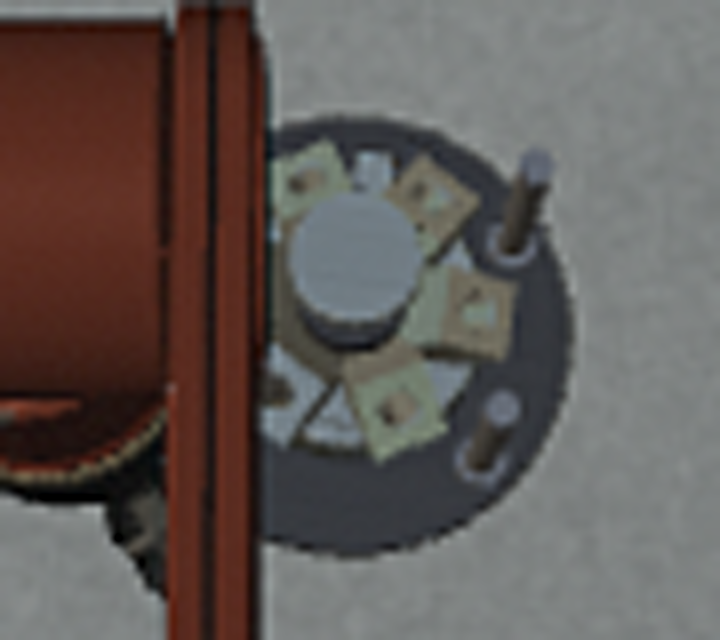

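View pics/s20c.png

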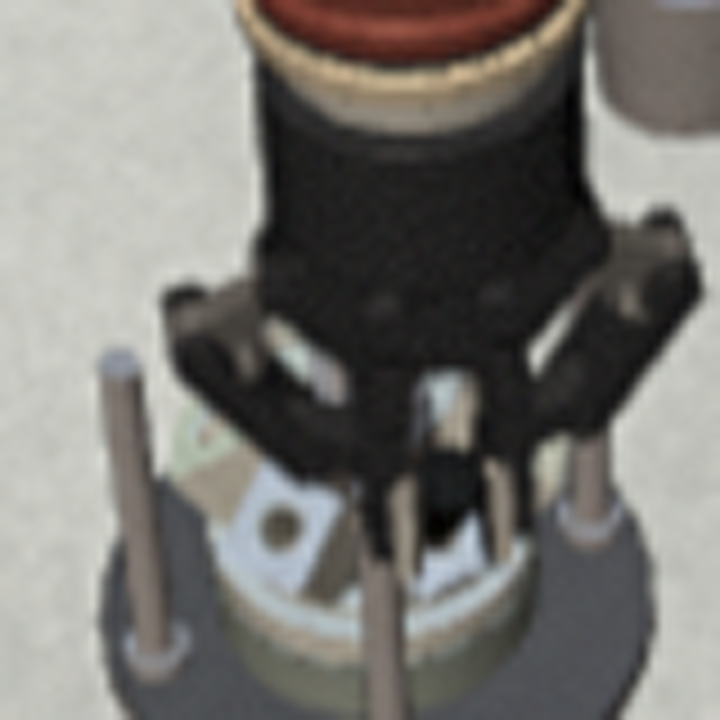

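{"name": "move_arm", "arguments": {
  "motion": [
    [-1,0,-0.19,0,-1],
    [-1,0,-0.19,0,-1],
    [-1,0,-0.19,0,-1],
    [-1,0,-0.19,0,-1],
    [-1,0,-0.19,0,-1],
    [-1,-0.08,0,-0.06,0],
    [-1,0,0,0,0],
    [-1,0,0,0,0],
    [-1,0,0,0,0],
    [-1,0,0,0,0]
  ]
}}

```text
time_s: 24.0
eef_pos: [575.6, 71.2, 155.5]
ee_rot: [0.636, 0.303, 0.641, -0.307]
wrist_force: [-17.1, -2.8, 14.6]
finger_gap: 0.198
```

```bash
cat > st.py <<'E'
from turn import *
p=cur();th=np.arctan2(p[1]-C[1],p[0]-C[0]);F=arm.get_state()['wrist_force'];print(p,np.degrees(th),np.hypot(*(p[:2]-C)),F,'tang',F[:2]@[-np.sin(th),np.cos(th)],'rad',F[:2]@[np.cos(th),np.sin(th)],arm.get_state()['ft_torque'],arm.get_state()['time_s'])
E
python3 st.py
```

```text
[575.59280068  71.16974474 155.49473963 -51.03979259] 130.51189162669422 109.00024802342878 [-17.0656346   -2.82577646  14.59624677] tang 14.810150705999149 rad 8.937579817953582 [-1.41397463  3.66853966 -1.01924439] 24.0
```

{"name": "move_arm", "arguments": {
  "motion": [
    [-1,0,-0.19,0,-1],
    [-1,0,-0.19,0,-1],
    [-1,0,-0.19,0,-1],
    [-1,0,-0.19,0,-1],
    [-1,-0.08,0,-0.05,0],
    [-1,0,0,0,0],
    [-1,0,0,0,0],
    [-1,0,0,0,0],
    [-1,0,0,0,0],
    [-1,0,0,0,0]
  ]
}}

```text
time_s: 24.83
eef_pos: [570.8, 66.9, 155.9]
ee_rot: [0.647, 0.281, 0.65, -0.283]
wrist_force: [-11.0, -0.7, 9.0]
finger_gap: 0.196
```

```bash
python3 st.py
```

```text
[570.80130797  66.86978231 155.8929168  -47.0086226 ] 133.89594896363096 109.03381552735289 [-10.97951502  -0.66879568   8.97320605] tang 8.375550094507155 rad 7.130722147350313 [-0.93793771  2.33897806 -0.58053615] 24.8333
```

{"name": "move_arm", "arguments": {
  "motion": [
    [-1,0,-0.19,0,-1],
    [-1,0,-0.19,0,-1],
    [-1,0,-0.19,0,-1],
    [-1,-0.06,-0.1,-0.05,-0.5],
    [-1,0,0,0,0],
    [-1,0,0,0,0],
    [-1,0,0,0,0],
    [-1,0,0,0,0],
    [-1,0,0,0,0],
    [-1,0,0,0,0]
  ]
}}

```text
time_s: 25.67
eef_pos: [566.8, 63.0, 156.3]
ee_rot: [0.656, 0.261, 0.658, -0.262]
wrist_force: [-6.7, -0.1, 5.2]
finger_gap: 0.195
```

```bash
python3 st.py
```

```text
[566.82854117  63.01955387 156.29840344 -43.47931762] 136.8011554421841 109.15415150760678 [-6.66527999 -0.12815839  5.16668396] tang 4.65602535734757 rad 4.7711434460012185 [-0.35725687  1.26961056 -0.33718885] 25.6667
```

{"name": "move_arm", "arguments": {
  "motion": [
    [-1,0,-0.19,0,-1],
    [-1,0,-0.19,0,-1],
    [-1,0,0,0,0],
    [-1,0,0,0,0],
    [-0.55,0,0,0,0],
    [-0.5,0,0,0,0],
    [-0.4,0,0,0,0],
    [-0.3,0,0,0,0],
    [-0.2,0,0,0,0],
    [-0.1,0,0,0,0]
  ],
  "grip_force": 20
}}

```text
time_s: 26.5
eef_pos: [565.6, 60.3, 156.3]
ee_rot: [0.661, 0.25, 0.661, -0.25]
wrist_force: [0.1, -0.2, 0.7]
finger_gap: 0.447
```

```bash
python3 st.py
python3 - <<'E'
from turn import *
s=snap('side','s21');crop(s,195,150,275,230,9,'s21c');print(arm.get_state()['finger_gap']);snap('wrist','w21')
E
```

```text
[565.63144655  60.33599005 156.30885604 -41.45113989] 138.27081502111125 108.2254271786803 [ 0.13588825 -0.17895314  0.73419084] tang 0.043103933849324 rad -0.22052640614975727 [0.01956003 0.00112735 0.00410454] 26.5
0.45072659153186084
```

View pics/s21c.png

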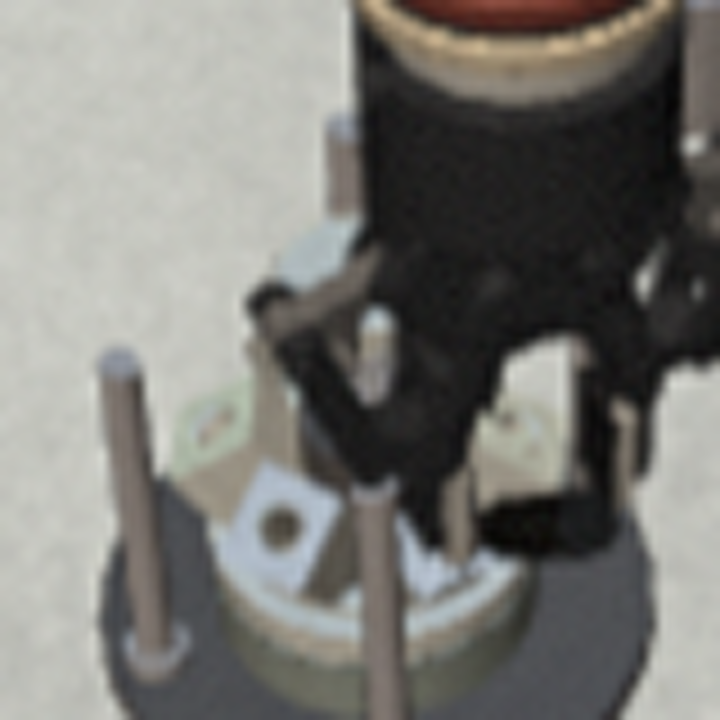

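View pics/w21.png

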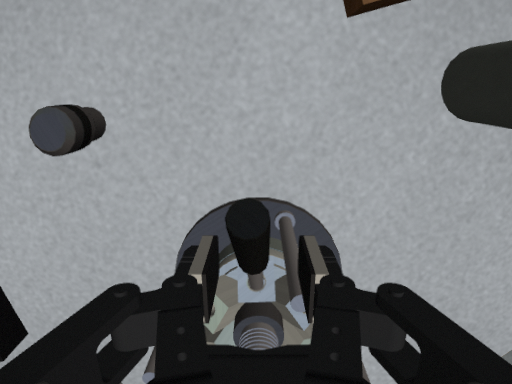

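{"name": "move_arm", "arguments": {
  "motion": [
    [0.3,0,0,0,0],
    [0.5,0,0,0,0],
    [0.5,0,0,0,0],
    [0.5,-1,0,0,0],
    [0.5,-2,0,0,0],
    [0.5,-2.5,0,0,0],
    [0.5,-2.5,0,0,0],
    [0.5,-2.5,0,0,0],
    [0.5,-2.5,0,0,0],
    [0.5,0,0,0,0]
  ]
}}

```text
time_s: 27.43
eef_pos: [568.2, 60.3, 293.8]
ee_rot: [0.665, 0.251, 0.658, -0.249]
wrist_force: [-0.5, -0.4, 1.1]
finger_gap: 0.748
```

{"name": "move_arm", "arguments": {
  "motion": [
    [0.5,0,0,-3,0],
    [0.5,0,0,-3.5,0],
    [0.5,0,0,-3.5,0],
    [0.5,0,0,-3.5,0],
    [0.5,0,0,-3.5,0],
    [0.5,0,0,-3,0],
    [0.5,0,0,-2,0],
    [0.5,0,0,0,0],
    [0.5,0,0,0,0],
    [0.5,0,0,0,0]
  ]
}}

```text
time_s: 28.27
eef_pos: [401.0, 205.7, 286.6]
ee_rot: [0.662, 0.25, 0.661, -0.25]
wrist_force: [0.4, -0.7, -0.1]
finger_gap: 0.746
```

```bash
python3 st.py
python3 - <<'E'
from turn import *
s=snap('side','s22');crop(s,190,140,290,240,7,'s22c');t=snap('top','t22');crop(t,215,125,305,205,8,'t22c')
E
```

```text
[400.96047785 205.74489047 286.60023724 -41.43652927] 138.46095672954107 327.9067541587785 [ 0.40197863 -0.69234311 -0.07514588] tang 0.2516574061999466 rad -0.7599962887514559 [ 0.02643352 -0.02579164 -0.00817358] 28.2667
```

View pics/s22.png

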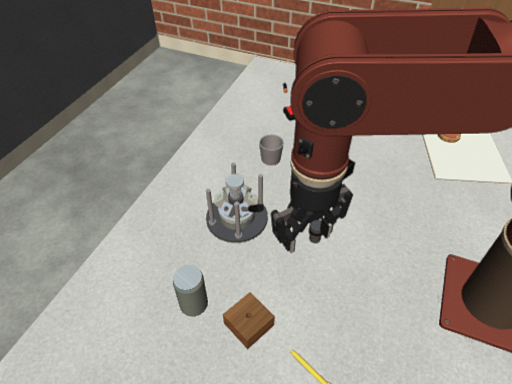

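View pics/s22c.png

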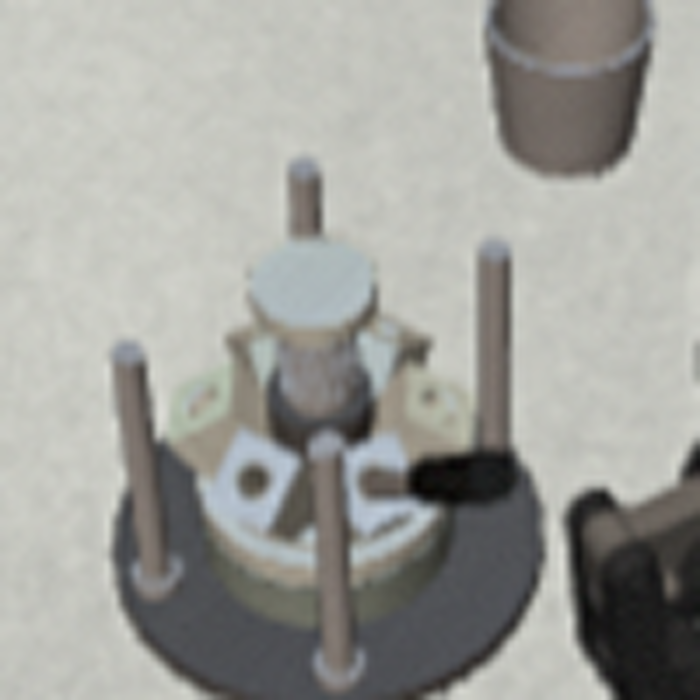

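View pics/t22c.png

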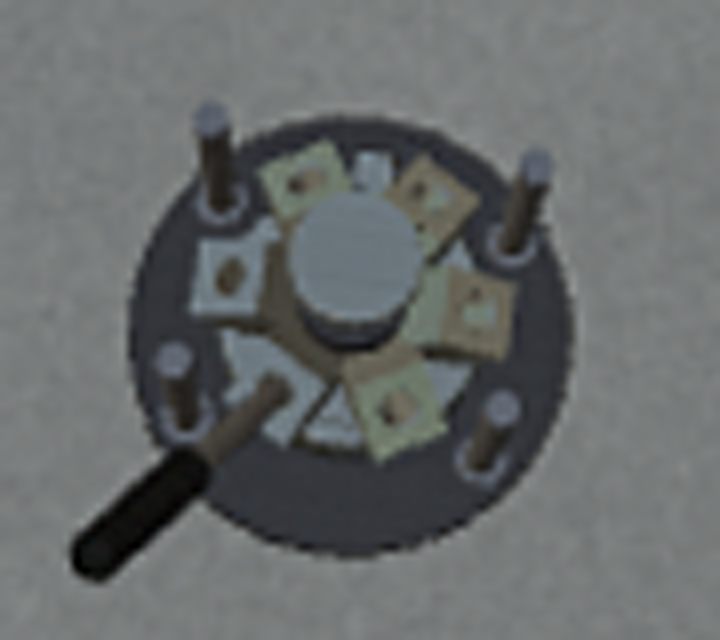

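Run:
```python
from turn import *
t=load('t22');s=load('s22')
turn([(t,330,T((395,407))),(t,30,T((478,312))),(t,90,T((432,194))),(t,150,T((306,182))),(t,210,T((234,275)))],2.)
for nm in ('t22','s22'):
    c=load(nm);P=cloud(c);r=np.hypot(P[...,0]-C[0],P[...,1]-C[1]);an=np.degrees(np.arctan2(P[...,1]-C[1],P[...,0]-C[0]))
    m=(abs(an-141)<12)&(r>80)&(r<140)&(P[...,2]>100)&(P[...,2]<215)
    print(nm,m.sum(),'rmax',r[m].max(),'zmax',P[m][:,2].max(),np.median(an[m]))
    Q=np.c_[r[m],P[m][:,2]];print(np.polyfit(Q[:,0],Q[:,1],1), Q.min(0))
# fit both views: end top centre & junction, from axis model
from scipy.optimize import least_squares
E1=T((93,562));J=T((193,464))
S7=lambda p:T(p,190,140,7)
print(E1,J)
def f(v):
    a,th,s0=v; u=np.array([np.cos(a),np.sin(a),0]);d=u*np.sin(th)+np.array([0,0,np.cos(th)])
    m=np.array([C[0],C[1],85])+45*np.array([np.cos(np.radians(141.1)),np.sin(np.radians(141.1)),0])
    b=m+d*s0 # s0 = distance mouth->sleeve start
    return np.r_[w2px(t,b)-J,w2px(t,b+70*d)-E1,w2px(s,b)-S7((415,482))]
r=least_squares(f,[np.radians(141),.65,63]);print(np.degrees(r.x[:2]),'mouth-to-sleeve',r.x[2],f(r.x).round(1))
```

```text
turn [120.10034734] [ 0.8  0.4  0.3  0.   0.1  0.4  0.3 -0.4 -0.5  0. ]
t22 140 rmax 139.6877213732215 zmax 189.52591504567965 140.9632709381205
[ 0.98942606 53.86946141] [ 80.21170466 124.72913065]
s22 104 rmax 139.94832887314186 zmax 187.2258434339218 137.83136001898248
[ 1.01908683 42.790454  ] [ 80.53151432 116.42590143]
[226.1875 194.8125] [238.6875 182.5625]
[139.27345096  44.87372374] mouth-to-sleeve 59.042648985553804 [ 0.4 -0.  -0.2 -0.5  1.   0.4]
```

Run:
```python
from turn import *
for nm in ('t22','s22'):
    c=load(nm);P=cloud(c);r=np.hypot(P[...,0]-C[0],P[...,1]-C[1]);an=np.degrees(np.arctan2(P[...,1]-C[1],P[...,0]-C[0]))
    m=(abs(an-140)<12)&(r>85)&(r<190)&(P[...,2]>100)&(P[...,2]<215)
    Q=np.c_[r[m],P[m][:,2],an[m]];print(nm,len(Q),Q.max(0))
    for lo in range(85,160,8):
        k=(Q[:,0]>=lo)&(Q[:,0]<lo+8)
        if k.any(): print(lo,k.sum(),Q[k,1].max().round(1),Q[k,1].min().round(1),Q[k,2].mean().round(1))
s=load('s22');crop(s,235,190,275,220,18,'s22d')
```

```text
t22 137 [141.60891704 189.52591505 145.65461142]
85 16 146.2 133.4 140.9
93 20 156.7 134.3 141.2
101 18 166.2 153.1 140.9
109 19 174.5 160.7 140.8
117 21 183.1 166.8 140.7
125 21 189.5 174.3 140.8
133 20 188.4 180.1 140.5
141 2 181.3 180.3 141.2
s22 111 [142.11705062 187.22584343 143.29336343]
85 5 143.7 136.1 137.5
93 11 151.6 130.3 136.9
101 10 160.0 136.7 136.8
109 13 169.6 141.4 137.1
117 13 179.4 149.5 137.7
125 17 186.2 156.0 138.2
133 38 187.2 173.9 140.0
141 4 179.5 177.3 140.0
```

View pics/s22d.png

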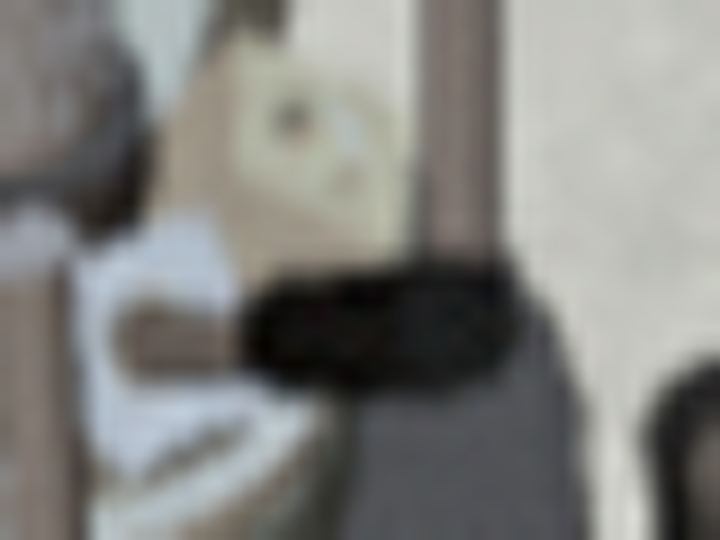

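Run:
```python
from turn import *
a=load('top0')['frame'];b=load('t22')['frame']
for n,(u0,v0,u1,v1) in dict(can=(145,150,185,186),beaker=(330,145,365,180),eyep=(255,230,274,248)).items():
    print(n,cv2.absdiff(a[v0:v1,u0:u1],b[v0:v1,u0:u1]).max())
print(arm.hand_in())
```

```text
can 13
beaker 13
eyep 13
the job is handed in; nothing more can be done
None
```

The collar is tightened: my last picture fit puts it at about 120.1°, against 120° for fully home, and the bar is left standing in a socket. I handed the job in at about 28 s of the 69 s allowed.

- **Bar:** I took the black-sleeved bar from the rack. Because the tool can only point straight down, I tilted the bar to about 35° in the grip, using the rim of the rack hole.
- **Swings:** The first swing, in socket3, took the collar from about 10° to 64°. I pulled the bar out, pushed it into socket4 and swung again.
- **Stop:** With the lug at the stop, swinging on by another 2° raised the sideways force from about 23 to 28 N, and the pictures showed no visible turn of the collar. I did not see the stop block itself clearly. I eased the load off before letting go.

**Last checks**
- **Bystanders:** The can, beaker and eyepiece look unchanged between the first and last top pictures. The gripper is clear of everything.
- **Bar depth:** I estimate the bar is about 31 mm into the 32 mm socket, give or take 2 mm.
- **Disagreement:** The released bar measures about 42–45° from vertical. The nominal lean is 35°, and the play in a fully seated socket should allow only about 40°, so I put the difference down partly to measurement error.
- **Yellow bar:** The yellow look-alike, which stood loose on its tip, was lying on the table by my second look. The arm had not come near it, so I think it fell over by itself.

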